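# Swap the tin at the back of the seasoning stand for the salt

### The arm

A 6-joint arm with a two-finger parallel gripper is mounted at the origin on a cart in front of the work surface, level with it; the furniture and walls round the work are solid. World frame = base frame: x ahead of the robot, y to its left, z up, the work surface at z = 0. Lengths are in m, angles in degrees, forces in N, time in s.
With the tool pointing down it reaches from about 0.4 to 0.825 m from the base axis. Payload 7 kg.
Tool frame: the origin (TCP) lies on the centre line of the jaws, within the pads' length; the fingertips stand 14 mm ahead of it and the grasp point (between the pads) lies 5 mm behind it; z points along the fingers, y is the line along which they close (so a half turn about z gives the same grasp; the last joint's range is limited). The gripper opens to 88 mm and grips with 3 to 60 N. Pads are 19 mm wide; open, the fingers measure 130 mm over their backs; the gripper's body (78 mm by 193 mm) begins 47 mm behind the grasp point.
Start: joints at [82.168, 20.546, 0.682, 0, -70.136, -16.507], TCP at [0.278, 0.615, 0.241] pointing down, gripper open.
Joint ranges: [-176.03, 176.03], [-82.01, 121.73], [-58.28, 71.71], [-173.87, 95.51], [-174.79, -0.11], [-173.66, 173.66]. Speed limits (degrees/s): [136.94, 136.94, 172.46, 180, 180, 180].

### API

Orientations are given as [roll, pitch, yaw] about the fixed x, y, z axes, in that order (R = Rz(yaw) Ry(pitch) Rx(roll)).
In Python, from plant import r gives the robot as it stands.
- The arm moves only by the tool send_rows, never from a script. Its argument "steps" is a list of rows, each an object with "dp": the shift along the tool's x, y, z in mm, a list of three; "roll": the turn about the tool's z in rad; "jaw": the opening in per cent of the stroke, from 0 (shut) to 100 (fully open). In form: [{"dp": [tx, ty, tz], "roll": roll, "jaw": jaw}, ...]. A call has 1 to 5 rows; each row is the pose to reach, as a shift and turn from the pose commanded when the call began, along the tool's axes at that moment; what a row does not reach only later rows make up. A row lasts 1/8 s, in which the tool goes at most 62.5 mm and 10.7 degrees, less where a joint would pass 70% of its speed; a pose out of reach is approached as far as the arm can. A call with a gripper value outside its range is refused whole. The fingers move at their own pace and stop on an object; "newtons" is the grip in N (left out, the last holds). Time passes only in rows, so rows that repeat a pose let the fingers close. It gives the time, the measured TCP pose, the force, the opening and the grip force at its end, in the units of the state.
- r.get_state(): the state, without advancing time (a new reading comes with each control period).
- r.capture(name): name is "side" or "top"; returns a dict with "image" (384x512x3 uint8, blue, green, red), "K" (3x3 intrinsics, pixels), "rvec" (rotation vector, rad) and "tvec" (3), from world to camera coordinates, as OpenCV has them. Camera axes: x right, y down, z forward; pixel columns grow to the right and rows downward; lengths in m; the calibration is good to about 2 mm. A picture is of the moment at which its call begins. There is no depth.
- r.close_job(): hands the job in; it is judged then, once.
The state is a dict: "time_s": time; "joints": joint angles; "qd": joint speeds; "joint_torque": joint torques, N m; "tcp_pos": TCP position; "eef_rot": TCP orientation; "contact_force": force on the tool from outside, world axes, zero at the start; "moment": the same for the moment, N m; "gripper_width": finger opening in m; "gripper_force": force on a finger pad.
Only numpy, scipy, OpenCV 4.12 (cv2) and the standard library are available. Lean on these libraries where they do the work, as an engineer would, in place of code of your own. Each camera call takes 0.05 s, during which the arm holds its last target. There are 200 camera calls.

### The job

The food tin is standing in the back well of the wooden seasoning stand, hemmed in behind the pepper mill and the red-lidded jar, where the salt shaker belongs. Set the mill and the jar aside on the tray, take the tin out and stand it on the chopping board beside the opener, then put the salt shaker into the back well. Finally put the mill and the jar back, each into the very well it came from, keeping everything upright throughout.

Things in the scene. Friction and masses are not known exactly. Their poses are not given: they have to be found in the camera images.
- jar_mid (a point): red-lidded glass jar, round, straight-sided, 61 mm in diameter, 161 mm tall, about 0.46 kg, loose; starts upright in one of the two front wells of the stand. This point is its centre, half-way up (80.5 mm above its underside); z up its axis. Gripped near the lid, 125 mm above its underside, the hand stays above its neighbours.
- mill_mid (a point): turned wooden pepper mill, round, 170 mm tall, body 58 mm in diameter, about 0.18 kg, loose; starts upright in the other front well. This point is its centre, half-way up (85 mm above its underside); z up its axis. Easiest grip: the ball-shaped head, 48 mm in diameter, widest 140 mm above the underside; the head does not turn.
- tin_mid (a point): food tin, plain cylinder 57 mm in diameter and 72 mm tall, about 0.18 kg, loose; starts upright in the back well of the stand. This point is its centre, 36 mm above its underside; z runs up its axis.
- shaker_mid (a point): salt shaker: small clear glass with a grey domed top, round, 90 mm tall, 44 mm in diameter up to 66 mm above its underside, 34 mm at the top, 0.10 kg, loose; starts upright on the table in front of the stand. This point is its centre, 45 mm above its underside; z up its axis. The dark-capped spice jar near it, 41 mm wide and 105 mm tall, is not part of the job.
- stand: fixed wooden base, 156 mm along x, 176 along y, 10 high, with three thin round steel collars 16 mm high on it that form its wells. Origin: centre of its underside; x points from the front wells to the back well, away from the robot; z up. Well floors are 10 mm above the table: two front wells 69 mm wide at (x, y) = (-32, +42) and (-32, -42) mm, for jar and mill in either order; the back one 64 mm wide at (+28, 0) mm.
- tray: low tray of dark wood, fixed on the table, 220 mm along x, 130 mm along y; rim 18 mm high and 6 mm thick with a metal grip (27 mm high) at each short end; inner floor 6 mm above the table. Origin: centre of its underside; z up. It has room for the jar and the mill side by side, e.g. at x = -50 and +50 mm. (Behind tray and board a fixed kettle, 240 mm tall, and toaster, 190 mm tall, fill the back corners.)
- board: chopping board of brown wood with dark ends, fixed on the table, 200 mm along x, 130 mm along y, 16 mm thick. Origin: centre of its underside; z up. A green-handled opener (174 x 41 x 20 mm) lies lengthwise on it along its +y edge; the half towards -y, round (x, y) = (0, -26) mm, is free for the tin.

How it is judged:
By the outcome, as a careful person would: the job done as asked, in the order asked, and still so for the second after the job is handed in, with the robot touching nothing.
It also fails if it takes over 138 s, if anything falls off the work surface, if the arm or the gripper's body presses on something with over 40 N, if the wrist force passes 120 N, or if a joint passes its speed limit or range.

## Working session

There is one attempt and no reset: what is moved stays moved. The work goes in short steps, Python scripts to look and compute and a tool call to move; the robot and the scene stay as the last step left them, time stands still between calls to the robot, and variables do not carry over. Pictures are saved under pics/ and viewed, at most 16 in all, crops included, and the job is handed in when it is done.

Besides the shell and the picture viewer there is one more tool, called after "Request:" as name([rows], argument=value, ...), one row to a line, values as JSON. send_rows: Moves the arm, as the interface text tells. Its arguments: {"type":"object","properties":{"steps":{"type":"array","items":{"type":"object","properties":{"dp":{"type":"array","items":{"type":"number"}},"roll":{"type":"number"},"jaw":{"type":"number"}}}},"newtons":{"type":"number"}},"required":["steps"]}

```bash
mkdir -p pics; ls; python3 - <<'E'
from plant import r
import cv2,numpy as np
print(r.get_state())
for n in("side","top"):
    c=r.capture(n); cv2.imwrite(f"pics/{n}0.png",c["image"]); R=cv2.Rodrigues(np.array(c["rvec"],float))[0]
    print(n,np.array(c["K"]).tolist(),(-R.T@np.array(c["tvec"]).ravel()).round(3),R.round(3).tolist())
E
```

```text
pics
{'time_s': 0.0, 'joints': array([ 8.21675039e+01,  2.05921392e+01,  6.34026417e-01, -2.11323326e-02,
       -7.01332922e+01, -1.65080711e+01]), 'qd': array([-0.06273484,  0.01150993,  0.10484059,  0.01453431, -0.12343906,
       -0.03340669]), 'joint_torque': array([-5.10669415e-04, -5.82716596e+01,  2.93052578e+01,  6.99744388e+00,
        6.94673668e-03, -1.64726471e-04]), 'tcp_pos': array([0.27802204, 0.61458861, 0.23961343]), 'eef_rot': array([ 1.79906717e+02, -6.92871092e-03, -2.43477589e+01]), 'contact_force': array([ 0.07109945,  0.28298301, -0.70194987]), 'moment': array([ 0.00751228, -0.03280058,  0.02252859]), 'gripper_force': 0.0, 'gripper_width': 0.08776835766693275}
side [[390.1557357908612, 0.0, 252.09852845783186], [0.0, 390.1557357908612, 184.51992315623636], [0.0, 0.0, 1.0]] [0.152 0.237 0.849] [[-0.545, -0.839, -0.009], [-0.712, 0.468, -0.523], [0.443, -0.278, -0.852]]
top [[446.5033592342205, 0.0, 253.63860052769385], [0.0, 446.5033592342205, 195.86376864285913], [0.0, 0.0, 1.0]] [0.406 0.007 1.223] [[-0.026, -1.0, -0.014], [-0.995, 0.027, -0.1], [0.101, 0.012, -0.995]]
```

View pics/side0.png

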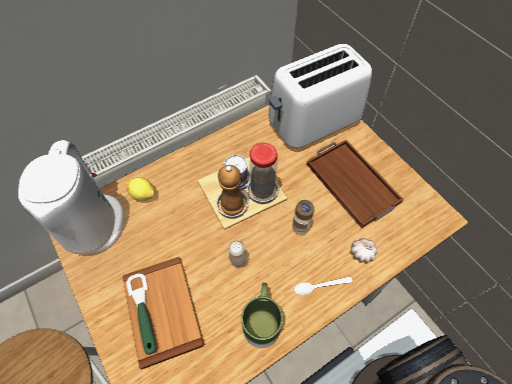

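View pics/top0.png

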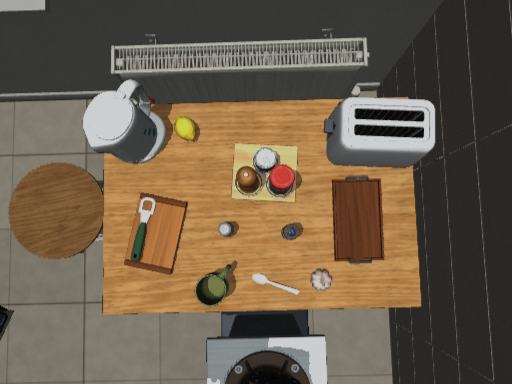

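The side view shows the stand with mill (230,185), jar (263,170) and tin (236,165) behind. In the top view the mill is at (247,178), the jar (282,179), the tin (266,158), the shaker (227,229), the spice jar (291,231), the tray (358,220) and the board (157,233).

```bash
cat > h.py <<'E'
from plant import r
import cv2,numpy as np
class Cam:
    def __init__(s,n):
        c=r.capture(n); s.im=c["image"]; s.K=np.array(c["K"],float); s.rv=np.array(c["rvec"],float).ravel(); s.t=np.array(c["tvec"],float).ravel()
        s.R=cv2.Rodrigues(s.rv)[0]; s.C=-s.R.T@s.t; s.hsv=cv2.cvtColor(s.im,cv2.COLOR_BGR2HSV)
    def ray(s,px,z):
        d=s.R.T@np.linalg.solve(s.K,np.array([px[0],px[1],1.])); return (s.C+d*(z-s.C[2])/d[2])[:2]
    def pix(s,p): return cv2.projectPoints(np.array([p],float),s.rv,s.t,s.K,None)[0].ravel()
    def mask(s,lo,hi,roi):
        m=cv2.inRange(s.hsv,np.array(lo),np.array(hi)); k=np.zeros_like(m); x0,y0,x1,y1=roi; k[y0:y1,x0:x1]=m[y0:y1,x0:x1]; return k
    def big(s,m): return max(cv2.findContours(m,cv2.RETR_EXTERNAL,cv2.CHAIN_APPROX_NONE)[0],key=cv2.contourArea)
def crop(c,roi,f,name):
    x0,y0,x1,y1=roi; cv2.imwrite(name,cv2.resize(c.im[y0:y1,x0:x1],None,fx=f,fy=f,interpolation=cv2.INTER_CUBIC))
E
python3 - <<'E'
from h import *
t=Cam("top"); s=Cam("side")
for c,P in((t,dict(tin=(266,158),mill=(247,175),jar=(282,178),jar2=(282,190),shk=(227,229),tray=(358,220),board=(165,233),stand=(240,196),table=(200,180),spice=(291,231))),(s,dict(tin=(236,163),mill=(228,172),jar=(263,153),shk=(237,247),tray=(355,182),board=(165,310),stand=(260,208)))):
    print({k:c.hsv[v[1],v[0]].tolist() for k,v in P.items()})
a=cv2.resize(t.im[135:255,200:310],None,fx=4.5,fy=4.5,interpolation=2); cv2.imwrite("pics/c1.png",a)
crop(s,(180,130,330,280),4,"pics/c2.png")
E
```

```text
{'tin': [105, 5, 198], 'mill': [21, 20, 125], 'jar': [1, 184, 201], 'jar2': [9, 93, 55], 'shk': [80, 4, 204], 'tray': [11, 171, 91], 'board': [14, 166, 172], 'stand': [25, 96, 205], 'table': [16, 146, 180], 'spice': [109, 47, 86]}
{'tin': [0, 0, 242], 'mill': [16, 139, 226], 'jar': [2, 173, 230], 'shk': [12, 5, 232], 'tray': [11, 157, 120], 'board': [14, 153, 214], 'stand': [25, 81, 242]}
```

View pics/c1.png

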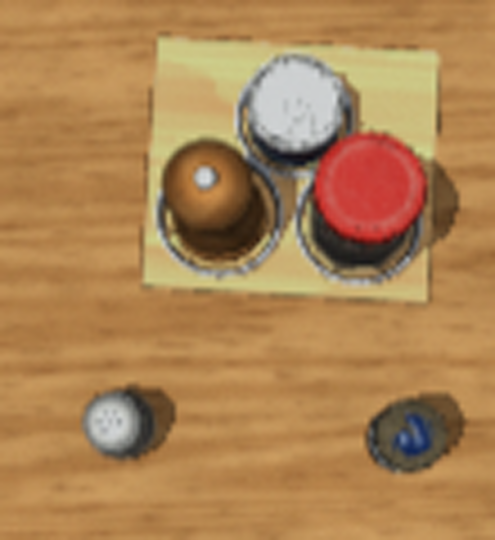

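View pics/c2.png

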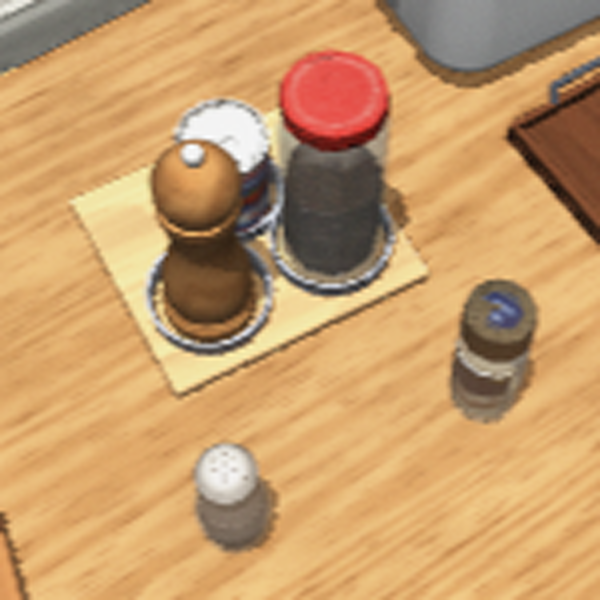

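The crops show mill knob at (245,174), jar lid centre (282,176), tin lid (266,159), shaker cap (225,229), stand corners about (235,144), (297,146), (295,201), (232,198) in the top image.

```bash
cat > meas.py <<'E'
from h import *
t=Cam("top")
def hull_rect(cam,m,z):
    h=cv2.convexHull(cam.big(m)).reshape(-1,2)
    w=np.array([cam.ray(p,z) for p in h],np.float32)*1000
    (cx,cy),(a,b),ang=cv2.minAreaRect(w); return (round(cx,1),round(cy,1)),(round(a,1),round(b,1)),round(ang,1)
def circ(cam,m,z):
    c=cv2.convexHull(cam.big(m)); w=np.array([cam.ray(p,z) for p in c.reshape(-1,2)],np.float32)*1000
    (x,y),rr=cv2.minEnclosingCircle(w); (ex,ey),ax,_=cv2.fitEllipse(cv2.convexHull(cam.big(m)))
    return (cam.ray((ex,ey),z)*1000).round(1),(round(x,1),round(y,1)),round(rr*2,1),(round(ex,1),round(ey,1))
E
python3 - <<'E'
from meas import *
s=Cam("side")
print("stand",hull_rect(t,t.mask((22,40,120),(32,140,255),(225,138,302,206)),.010),hull_rect(s,s.mask((22,40,150),(32,140,255),(190,140,295,240)),.010))
print("tray",hull_rect(t,t.mask((0,100,20),(13,255,130),(325,178,390,263)),.018))
for lo in ((12,120,60),(0,100,20)):
  print("board",hull_rect(t,t.mask(lo,(15,255,200),(120,190,192,278)),.016))
print("tin",circ(t,t.mask((0,0,130),(179,40,255),(252,145,280,168)),.082),circ(s,s.mask((0,0,150),(179,40,255),(222,150,252,176)),.082))
print("jar",circ(t,t.mask((0,150,80),(8,255,255),(260,155,310,195)),.171))
print("knob",circ(t,t.mask((0,0,120),(179,60,255),(240,168,252,180)),.178))
print("knob s",circ(s,s.mask((0,0,150),(179,60,255),(222,160,235,175)),.178))
print("millhead",circ(t,t.mask((5,120,60),(18,255,255),(233,164,258,186)),.150))
print("shk",circ(t,t.mask((0,0,120),(179,40,255),(215,218,238,240)),.085),circ(s,s.mask((0,0,180),(179,40,255),(225,235,250,260)),.085))
print("spice",t.ray((291,231),.105))
for n,w in(("knob",None),):pass
E
```

```text
stand ((638.0, -14.0), (172.0, 66.7), 84.9) ((522.5, -2.6), (170.6, 15.2), 82.5)
tray ((458.4, -256.9), (131.6, 219.6), 89.6)
board ((426.6, 263.4), (114.9, 175.4), 77.2)
board ((427.2, 286.7), (172.2, 235.5), 83.3)
tin (array([622.2, -11.6]), (621.2, -10.3), 59.7, (264.9, 157.1)) (array([621.4, -12.4]), (621.2, -10.8), 57.1, (235.6, 163.6))
jar (array([558.1, -48.7]), (558.2, -48.6), 60.0, (281.7, 176.2))
knob (array([562.8,  35.9]), (562.8, 35.9), 10.3, (246.0, 174.8))
knob s (array([570.8,  26.5]), (571.1, 28.6), 24.6, (230.4, 162.6))
millhead (array([562.8,  36. ]), (561.1, 35.4), 53.1, (246.3, 176.5))
shk (array([439.8,  98. ]), (440.0, 97.7), 29.1, (223.9, 228.7)) (array([436.9, 100.9]), (436.8, 100.1), 31.8, (235.9, 248.2))
spice [ 0.42908843 -0.07096073]
```

```bash
python3 - <<'E'
from meas import *
q=[(235.6,143.2),(297.6,146.3),(295.1,201.9),(231.6,198.3)]
w=np.array([t.ray(p,.01) for p in q])*1000
print(w.round(1).tolist(),w.mean(0)); c=w.mean(0)
x=(w[0]+w[1]-w[2]-w[3]); print(np.degrees(np.arctan2(x[1],x[0]))); y=(w[0]+w[3]-w[1]-w[2]);print(np.degrees(np.arctan2(-y[0],y[1])))
q=[(142,193),(187,203),(172,272),(126,264)]
w=np.array([t.ray(p,.016) for p in q])*1000;print(w.round(1).tolist(),w.mean(0))
crop(t,(110,180,200,285),5,"pics/c3.png")
cv2.imwrite("pics/c4.png",np.vstack([cv2.resize(t.im[170:270,320:400],None,fx=5,fy=5,interpolation=2)]))
E
```

```text
[[677.1, 67.2], [663.4, -103.7], [509.7, -91.4], [524.3, 81.4]] [593.6263776  -11.64198324]
-4.95665473394292
-4.696103439588879
[[544.9, 325.5], [514.2, 202.7], [329.8, 245.0], [354.1, 368.8]] [435.73726136 285.4715794 ]
```

View pics/c3.png

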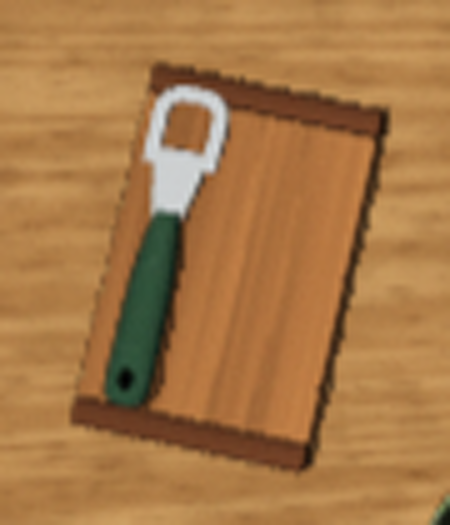

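Board top corners lie at about (140.6,192.6), (186.6,202), (171,273) and (124.4,263), with the opener along the left (+y) side and the right half free. Next come the board and tray targets and the move shifts.

```bash
cat > d.py <<'E'
import sys,numpy as np
from plant import r
# usage: d.py x y z [more triples] : chained shifts in tool axes (mm), from measured pose
s=r.get_state(); p=s["tcp_pos"]*1000; from scipy.spatial.transform import Rotation as Ro
R=Ro.from_euler("xyz",s["eef_rot"],degrees=True).as_matrix()
print("t",round(s["time_s"],2),"pos",p.round(1),"rot",s["eef_rot"].round(2),"F",s["contact_force"].round(1),"w",round(s["gripper_width"]*1000,1),"gf",round(s["gripper_force"],1))
for q in np.array(sys.argv[1:],float).reshape(-1,3): print(q,(R.T@(q-p)).round(1)); p=q
E
python3 - <<'E'
from meas import *
q=[(140.6,192.6),(186.6,202),(171,273),(124.4,263)]
w=np.array([t.ray(p,.016) for p in q])*1000; c=w.mean(0)
x=w[0]+w[1]-w[2]-w[3]; x/=np.hypot(*x); y=np.array([-x[1],x[0]]); print("board",c,x,"tin target",c-28*y)
for p in((350,165),(400,166),(329,150)): print("toaster",t.ray(p,0)*1000)
E
python3 d.py 563 36 300
```

```text
board [436.77584468 288.45309829] [ 0.9742579  -0.22543634] tin target [430.46362712 261.17387709]
toaster [ 608.80977513 -247.39998307]
toaster [ 602.12038003 -384.78907329]
toaster [ 652.56695205 -191.29802278]
t 0.4 pos [278.2 614.9 240.4] rot [179.99   0.   -24.34] F [ 1.   1.  -0.1] w 87.5 gf 0.0
[563.  36. 300.] [498.1 410.1 -59.5]
```

Request:
send_rows([
  {"dp": [45,37,-12],"roll": 0.072,"jaw": 75},
  {"dp": [90,74,-24],"roll": 0.144,"jaw": 75},
  {"dp": [135,111,-36],"roll": 0.216,"jaw": 75},
  {"dp": [180,148,-48],"roll": 0.288,"jaw": 75},
  {"dp": [225,185,-60],"roll": 0.3605,"jaw": 75},
], newtons=25)

```text
time_s: 1.02
tcp_pos: [0.4074, 0.3519, 0.3012]
eef_rot: [-180.0, 0.0, -45.1]
contact_force: [1.1, 0.2, 0.7]
gripper_width: 0.0657
gripper_force: 0.0
```

```bash
python3 d.py 563 36 300 563 36 145
```

```text
t 1.02 pos [407.4 351.9 301.2] rot [-1.7996e+02  1.0000e-02 -4.5110e+01] F [1.1 0.2 0.7] w 65.7 gf 0.0
[563.  36. 300.] [333.6 112.8   1.1]
[563.  36. 145.] [0.00e+00 1.00e-01 1.55e+02]
```

Request:
send_rows([
  {"dp": [55,19,0],"roll": 0,"jaw": 75},
  {"dp": [110,38,0],"roll": 0,"jaw": 75},
  {"dp": [165,57,0],"roll": 0,"jaw": 75},
  {"dp": [220,75,0],"roll": 0,"jaw": 75},
  {"dp": [270,92,0],"roll": 0,"jaw": 75},
])

```text
time_s: 1.65
tcp_pos: [0.5334, 0.0958, 0.3009]
eef_rot: [-180.0, -0.0, -45.0]
contact_force: [0.6, -0.1, -0.2]
gripper_width: 0.0658
gripper_force: 0.0
```

Request:
send_rows([
  {"dp": [40,13,0],"roll": 0,"jaw": 75},
  {"dp": [63.6,20.8,0],"roll": 0,"jaw": 75},
  {"dp": [63.6,20.8,0],"roll": 0,"jaw": 75},
  {"dp": [63.6,20.8,30],"roll": 0,"jaw": 75},
])

```text
time_s: 2.15
tcp_pos: [0.5643, 0.0384, 0.2724]
eef_rot: [-179.8, -0.1, -45.0]
contact_force: [0.1, 1.0, -1.0]
gripper_width: 0.0655
gripper_force: 0.0
```

```bash
python3 - <<'E'
from meas import *
crop(t,(200,100,340,220),5,"pics/c5.png")
E
python3 d.py 563 36 145
```

```text
t 2.2 pos [561.5  38.5 266.7] rot [ 1.7988e+02  1.6000e-01 -4.5040e+01] F [-3.2  0.2 -5.8] w 65.7 gf 0.0
[563.  36. 145.] [  3.2   0.4 121.7]
```

View pics/c5.png

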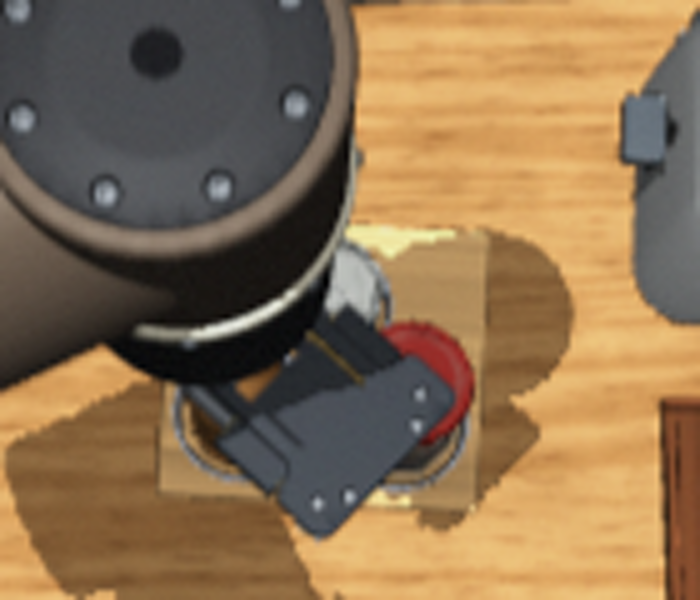

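The picture shows the wrist at upper left and the gripper over the mill, about (245,178) in full-image pixels, with the jar lid partly hidden. Nothing is touching.

Request:
send_rows([
  {"dp": [0,0,25],"roll": 0,"jaw": 75},
  {"dp": [0,0,50],"roll": 0,"jaw": 75},
  {"dp": [0,0,65],"roll": 0,"jaw": 75},
  {"dp": [0,0,65],"roll": 0,"jaw": 75},
])

```text
time_s: 2.7
tcp_pos: [0.5626, 0.0383, 0.205]
eef_rot: [179.9, 0.0, -45.0]
contact_force: [-0.0, -0.7, 0.5]
gripper_width: 0.0656
gripper_force: 0.0
```

```bash
python3 d.py 563 36 145
```

```text
t 2.7 pos [562.6  38.3 205. ] rot [ 1.799e+02  4.000e-02 -4.496e+01] F [-0.  -0.7  0.5] w 65.6 gf 0.0
[563.  36. 145.] [ 2.   1.2 60. ]
```

Request:
send_rows([
  {"dp": [2,1,20],"roll": 0,"jaw": 75},
  {"dp": [2,1,40],"roll": 0,"jaw": 75},
  {"dp": [2,1,60],"roll": 0,"jaw": 75},
  {"dp": [2,1,60],"roll": 0,"jaw": 75},
  {"dp": [2,1,60],"roll": 0,"jaw": 75},
])

```text
time_s: 3.32
tcp_pos: [0.5647, 0.0362, 0.147]
eef_rot: [-179.9, -0.1, -45.0]
contact_force: [0.5, 0.5, 0.9]
gripper_width: 0.0658
gripper_force: 0.0
```

Request:
send_rows([
  {"dp": [0,0,0],"roll": 0,"jaw": 40},
  {"dp": [0,0,0],"roll": 0,"jaw": 40},
  {"dp": [0,0,0],"roll": 0,"jaw": 40},
  {"dp": [0,0,0],"roll": 0,"jaw": 40},
  {"dp": [0,0,0],"roll": 0,"jaw": 40},
], newtons=25)

```text
time_s: 3.95
tcp_pos: [0.5642, 0.036, 0.1462]
eef_rot: [-180.0, -0.0, -45.0]
contact_force: [-1.0, 0.6, 5.5]
gripper_width: 0.0475
gripper_force: 25.0
```

Request:
send_rows([
  {"dp": [0,0,-10],"roll": 0,"jaw": 40},
  {"dp": [0,0,-30],"roll": 0,"jaw": 40},
  {"dp": [0,0,-60],"roll": 0,"jaw": 40},
  {"dp": [0,0,-100],"roll": 0,"jaw": 40},
  {"dp": [0,0,-140],"roll": 0,"jaw": 40},
])

```text
time_s: 4.58
tcp_pos: [0.5634, 0.0359, 0.2867]
eef_rot: [180.0, 0.0, -45.0]
contact_force: [0.0, -0.4, -1.2]
gripper_width: 0.0472
gripper_force: 25.0
```

Request:
send_rows([
  {"dp": [0,0,-35],"roll": 0,"jaw": 40},
  {"dp": [0,0,-60],"roll": 0,"jaw": 40},
  {"dp": [0,0,-60],"roll": 0,"jaw": 40},
])

```text
time_s: 4.95
tcp_pos: [0.5644, 0.0361, 0.3477]
eef_rot: [-179.8, -0.1, -45.0]
contact_force: [-0.0, -0.1, -1.9]
gripper_width: 0.0472
gripper_force: 25.0
```

```bash
python3 d.py 400 -257 346 400 -257 143; python3 - <<'E'
from h import *
s=Cam("side"); cv2.imwrite("pics/s6.png",s.im)
E
```

```text
t 4.95 pos [564.4  36.1 347.7] rot [-1.7981e+02 -9.0000e-02 -4.4990e+01] F [-0.  -0.1 -1.9] w 47.2 gf 25.0
[ 400. -257.  346.] [ 91.  323.5   0.8]
[ 400. -257.  143.] [ -0.3   0.7 203. ]
```

View pics/s6.png

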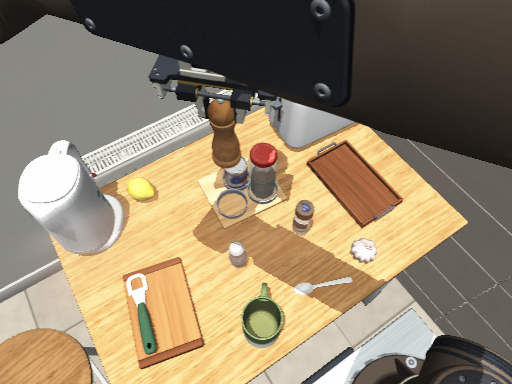

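The mill hangs upright in the jaws at about (226,135); the empty front well is at (232,204), and the jar is at (263,175).

Request:
send_rows([
  {"dp": [6,22,0],"roll": 0,"jaw": 40},
  {"dp": [18,63,0],"roll": 0,"jaw": 40},
  {"dp": [30,107,0],"roll": 0,"jaw": 40},
  {"dp": [43,152,0],"roll": 0,"jaw": 40},
  {"dp": [56,197,0],"roll": 0,"jaw": 40},
])

```text
time_s: 5.62
tcp_pos: [0.462, -0.1445, 0.3444]
eef_rot: [179.9, 0.1, -45.0]
contact_force: [1.3, 0.1, -2.7]
gripper_width: 0.0477
gripper_force: 25.0
```

Request:
send_rows([
  {"dp": [12,43,0],"roll": 0,"jaw": 40},
  {"dp": [23,82,0],"roll": 0,"jaw": 40},
  {"dp": [31,110,0],"roll": 0,"jaw": 40},
  {"dp": [35,126,0],"roll": 0,"jaw": 40},
  {"dp": [35,126,15],"roll": 0,"jaw": 40},
])

```text
time_s: 6.25
tcp_pos: [0.3994, -0.2576, 0.3303]
eef_rot: [-180.0, -0.1, -45.1]
contact_force: [0.4, 0.7, -2.5]
gripper_width: 0.0473
gripper_force: 25.0
```

Request:
send_rows([
  {"dp": [0,0,35],"roll": 0,"jaw": 40},
  {"dp": [0,0,75],"roll": 0,"jaw": 40},
  {"dp": [0,0,115],"roll": 0,"jaw": 40},
  {"dp": [0,0,140],"roll": 0,"jaw": 40},
  {"dp": [0,0,150],"roll": 0,"jaw": 40},
])

```text
time_s: 6.88
tcp_pos: [0.3987, -0.2559, 0.1782]
eef_rot: [179.9, 0.2, -45.0]
contact_force: [-1.0, 1.7, -1.2]
gripper_width: 0.0473
gripper_force: 25.0
```

```bash
python3 d.py 400 -257 143
```

```text
t 6.88 pos [ 398.7 -255.9  178.2] rot [179.9    0.19 -44.96] F [-1.   1.7 -1.2] w 47.3 gf 25.0
[ 400. -257.  143.] [ 1.8 -0.2 35.2]
```

Request:
send_rows([
  {"dp": [0,0,15],"roll": 0,"jaw": 40},
  {"dp": [0,0,27],"roll": 0,"jaw": 40},
  {"dp": [0,0,32],"roll": 0,"jaw": 40},
  {"dp": [0,0,34.5],"roll": 0,"jaw": 40},
  {"dp": [0,0,34.5],"roll": 0,"jaw": 40},
])

```text
time_s: 7.5
tcp_pos: [0.4, -0.2569, 0.1463]
eef_rot: [-180.0, -0.0, -45.0]
contact_force: [-0.8, -0.3, -2.3]
gripper_width: 0.0473
gripper_force: 25.0
```

```bash
python3 d.py 400 -257 143
```

```text
t 7.5 pos [ 400.  -256.9  146.3] rot [-1.7999e+02 -2.0000e-02 -4.5000e+01] F [-0.8 -0.3 -2.3] w 47.3 gf 25.0
[ 400. -257.  143.] [0.1 0.  3.3]
```

Request:
send_rows([
  {"dp": [0,0,2],"roll": 0,"jaw": 40},
  {"dp": [0,0,3],"roll": 0,"jaw": 40},
  {"dp": [0,0,4],"roll": 0,"jaw": 40},
  {"dp": [0,0,4],"roll": 0,"jaw": 40},
])

```text
time_s: 8.0
tcp_pos: [0.4, -0.2569, 0.1423]
eef_rot: [-180.0, -0.0, -45.0]
contact_force: [0.1, 1.0, 1.0]
gripper_width: 0.0477
gripper_force: 25.0
```

Request:
send_rows([
  {"dp": [0,0,0],"roll": 0,"jaw": 45},
  {"dp": [0,0,0],"roll": 0,"jaw": 60},
  {"dp": [0,0,0],"roll": 0,"jaw": 80},
  {"dp": [0,0,0],"roll": 0,"jaw": 90},
  {"dp": [0,0,0],"roll": 0,"jaw": 90},
])

```text
time_s: 8.62
tcp_pos: [0.3998, -0.2568, 0.142]
eef_rot: [180.0, 0.0, -45.0]
contact_force: [-0.9, -0.4, -0.1]
gripper_width: 0.0759
gripper_force: 0.0
```

Request:
send_rows([
  {"dp": [0,0,-10],"roll": 0,"jaw": 100},
  {"dp": [0,0,-30],"roll": 0,"jaw": 100},
  {"dp": [0,0,-70],"roll": 0,"jaw": 100},
  {"dp": [0,0,-110],"roll": 0,"jaw": 100},
  {"dp": [0,0,-110],"roll": 0,"jaw": 100},
])

```text
time_s: 9.25
tcp_pos: [0.4016, -0.2575, 0.256]
eef_rot: [-179.8, -0.4, -45.0]
contact_force: [-0.0, 0.4, 0.5]
gripper_width: 0.0876
gripper_force: 0.0
```

```bash
python3 d.py 558.2 -49 252 558.2 -49 130;python3 - <<'E'
from h import *
s=Cam("side"); cv2.imwrite("pics/s7.png",s.im)
E
```

```text
t 9.25 pos [ 401.6 -257.5  256. ] rot [-179.82   -0.35  -44.97] F [-0.   0.4  0.5] w 87.6 gf 0.0
[558.2 -49.  252. ] [ -36.5 -258.2    4.6]
[558.2 -49.  130. ] [ -0.8   0.4 122. ]
```

View pics/s7.png

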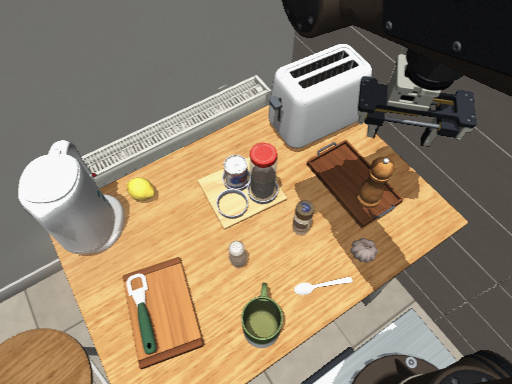

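The mill stands upright on the tray at about (377,180), and the gripper is clear of it.

Request:
send_rows([
  {"dp": [-7,-50,0],"roll": 0,"jaw": 100},
  {"dp": [-15,-105,0],"roll": 0,"jaw": 100},
  {"dp": [-22,-160,0],"roll": 0,"jaw": 100},
  {"dp": [-30,-215,0],"roll": 0,"jaw": 100},
  {"dp": [-35,-245,0],"roll": 0,"jaw": 100},
])

```text
time_s: 9.93
tcp_pos: [0.549, -0.0567, 0.2508]
eef_rot: [179.9, 0.1, -44.9]
contact_force: [-0.7, 0.6, 0.1]
gripper_width: 0.0877
gripper_force: 0.0
```

Request:
send_rows([
  {"dp": [-0.5,-13.5,0],"roll": 0,"jaw": 100},
  {"dp": [-0.5,-13.5,20],"roll": 0,"jaw": 100},
  {"dp": [-0.5,-13.5,50],"roll": 0,"jaw": 100},
  {"dp": [-0.5,-13.5,60],"roll": 0,"jaw": 100},
  {"dp": [-0.5,-13.5,60],"roll": 0,"jaw": 100},
])

```text
time_s: 10.55
tcp_pos: [0.557, -0.0495, 0.1917]
eef_rot: [179.9, 0.0, -45.0]
contact_force: [-0.6, -0.2, -0.2]
gripper_width: 0.0875
gripper_force: 0.0
```

```bash
python3 d.py 558.2 -49 130
```

```text
t 10.55 pos [557.  -49.5 191.7] rot [ 1.7992e+02  4.0000e-02 -4.5020e+01] F [-0.6 -0.2 -0.2] w 87.5 gf 0.0
[558.2 -49.  130. ] [ 0.5 -1.2 61.7]
```

Request:
send_rows([
  {"dp": [0.5,-1,20],"roll": 0,"jaw": 100},
  {"dp": [0.5,-1,40],"roll": 0,"jaw": 100},
  {"dp": [0.5,-1,61],"roll": 0,"jaw": 100},
  {"dp": [0.5,-1,61],"roll": 0,"jaw": 100},
  {"dp": [0.5,-1,61],"roll": 0,"jaw": 100},
])

```text
time_s: 11.18
tcp_pos: [0.5594, -0.0486, 0.1325]
eef_rot: [-179.9, -0.1, -45.0]
contact_force: [0.0, 0.1, 1.0]
gripper_width: 0.0875
gripper_force: 0.0
```

Request:
send_rows([
  {"dp": [0,0,0],"roll": 0,"jaw": 80},
  {"dp": [0,0,0],"roll": 0,"jaw": 60},
  {"dp": [0,0,0],"roll": 0,"jaw": 55},
  {"dp": [0,0,0],"roll": 0,"jaw": 55},
  {"dp": [0,0,0],"roll": 0,"jaw": 55},
], newtons=35)

```text
time_s: 11.8
tcp_pos: [0.5587, -0.0486, 0.1314]
eef_rot: [-180.0, -0.0, -45.0]
contact_force: [0.0, 0.1, 3.7]
gripper_width: 0.0613
gripper_force: 35.0
```

```bash
python3 d.py
```

```text
t 11.8 pos [558.7 -48.6 131.4] rot [-1.7999e+02 -2.0000e-02 -4.4990e+01] F [0.  0.1 3.7] w 61.3 gf 35.0
```

Request:
send_rows([
  {"dp": [0,0,-8],"roll": 0,"jaw": 55},
  {"dp": [0,0,-25],"roll": 0,"jaw": 55},
  {"dp": [0,0,-60],"roll": 0,"jaw": 55},
  {"dp": [0,0,-100],"roll": 0,"jaw": 55},
  {"dp": [0,0,-135],"roll": 0,"jaw": 55},
])

```text
time_s: 12.42
tcp_pos: [0.558, -0.0485, 0.267]
eef_rot: [180.0, 0.1, -45.0]
contact_force: [0.9, 0.3, -4.9]
gripper_width: 0.0611
gripper_force: 35.0
```

Request:
send_rows([
  {"dp": [8,15,0],"roll": 0,"jaw": 55},
  {"dp": [25,45,0],"roll": 0,"jaw": 55},
  {"dp": [45,81,0],"roll": 0,"jaw": 55},
  {"dp": [66,117,0],"roll": 0,"jaw": 55},
  {"dp": [84,150,0],"roll": 0,"jaw": 55},
])

```text
time_s: 13.05
tcp_pos: [0.5098, -0.2154, 0.2639]
eef_rot: [179.9, 0.2, -45.0]
contact_force: [0.3, 0.6, -5.3]
gripper_width: 0.0615
gripper_force: 35.0
```

Request:
send_rows([
  {"dp": [14,25,0],"roll": 0,"jaw": 55},
  {"dp": [22,39,0],"roll": 0,"jaw": 55},
  {"dp": [22,39,15],"roll": 0,"jaw": 55},
  {"dp": [22,39,50],"roll": 0,"jaw": 55},
  {"dp": [22,39,85],"roll": 0,"jaw": 55},
])

```text
time_s: 13.68
tcp_pos: [0.4993, -0.2563, 0.1789]
eef_rot: [-180.0, 0.1, -45.0]
contact_force: [-0.1, -0.2, -4.9]
gripper_width: 0.0613
gripper_force: 35.0
```

Request:
send_rows([
  {"dp": [0,0,20],"roll": 0,"jaw": 55},
  {"dp": [0,0,35],"roll": 0,"jaw": 55},
  {"dp": [0,0,40],"roll": 0,"jaw": 55},
  {"dp": [0,0,45],"roll": 0,"jaw": 55},
  {"dp": [0,0,45],"roll": 0,"jaw": 55},
])

```text
time_s: 14.3
tcp_pos: [0.5, -0.2571, 0.1363]
eef_rot: [-180.0, -0.0, -45.0]
contact_force: [-0.5, 0.9, -5.3]
gripper_width: 0.0613
gripper_force: 35.0
```

```bash
python3 d.py 500 -257 127.4
```

```text
t 14.3 pos [ 500.  -257.1  136.3] rot [-1.7999e+02 -2.0000e-02 -4.4990e+01] F [-0.5  0.9 -5.3] w 61.3 gf 35.0
[ 500.  -257.   127.4] [-0.1 -0.1  8.9]
```

Request:
send_rows([
  {"dp": [0,0,4],"roll": 0,"jaw": 55},
  {"dp": [0,0,7],"roll": 0,"jaw": 55},
  {"dp": [0,0,8.5],"roll": 0,"jaw": 55},
  {"dp": [0,0,9],"roll": 0,"jaw": 55},
  {"dp": [0,0,9],"roll": 0,"jaw": 55},
])

```text
time_s: 14.92
tcp_pos: [0.4999, -0.2573, 0.1275]
eef_rot: [-180.0, -0.0, -45.0]
contact_force: [-0.3, -0.2, -0.1]
gripper_width: 0.0613
gripper_force: 35.0
```

Request:
send_rows([
  {"dp": [0,0,0],"roll": 0,"jaw": 75},
  {"dp": [0,0,0],"roll": 0,"jaw": 90},
  {"dp": [0,0,0],"roll": 0,"jaw": 95},
  {"dp": [0,0,0],"roll": 0,"jaw": 95},
])

```text
time_s: 15.42
tcp_pos: [0.5, -0.2572, 0.1272]
eef_rot: [-180.0, -0.0, -45.0]
contact_force: [-0.5, -1.3, -1.0]
gripper_width: 0.0821
gripper_force: 0.0
```

Request:
send_rows([
  {"dp": [0,0,-10],"roll": 0,"jaw": 95},
  {"dp": [0,0,-35],"roll": 0,"jaw": 95},
  {"dp": [0,0,-75],"roll": 0,"jaw": 95},
  {"dp": [0,0,-110],"roll": 0,"jaw": 95},
  {"dp": [0,0,-110],"roll": 0,"jaw": 95},
])

```text
time_s: 16.05
tcp_pos: [0.5015, -0.2577, 0.2411]
eef_rot: [-179.8, -0.3, -45.0]
contact_force: [-0.3, 0.5, -1.2]
gripper_width: 0.0835
gripper_force: 0.0
```

Request:
send_rows([
  {"dp": [-17,-51,0],"roll": 0,"jaw": 95},
  {"dp": [-35,-105,0],"roll": 0,"jaw": 95},
  {"dp": [-53,-158,0],"roll": 0,"jaw": 95},
  {"dp": [-71,-211,0],"roll": 0,"jaw": 95},
  {"dp": [-84,-250,0],"roll": 0,"jaw": 95},
])

```text
time_s: 16.68
tcp_pos: [0.6177, -0.0188, 0.2367]
eef_rot: [180.0, 0.0, -44.9]
contact_force: [0.3, -1.3, 0.7]
gripper_width: 0.0835
gripper_force: 0.0
```

```bash
python3 d.py 621.6 -12.5 150 621.6 -12.5 55; python3 - <<'E'
from h import *
s=Cam("side"); cv2.imwrite("pics/s8.png",s.im)
E
```

```text
t 16.68 pos [617.7 -18.8 236.7] rot [ 1.7998e+02  2.0000e-02 -4.4930e+01] F [ 0.3 -1.3  0.7] w 83.5 gf 0.0
[621.6 -12.5 150. ] [-1.7 -7.2 86.7]
[621.6 -12.5  55. ] [ 0. -0. 95.]
```

View pics/s8.png

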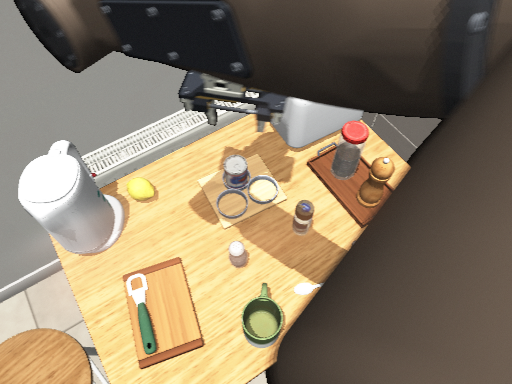

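Jar (350,150) and mill (376,185) both stand upright on the tray; the tin is still in the back well at (236,172).

Request:
send_rows([
  {"dp": [-1.5,-8,0],"roll": 0,"jaw": 95},
  {"dp": [-1.5,-8,30],"roll": 0,"jaw": 95},
  {"dp": [-1.5,-8,70],"roll": 0,"jaw": 95},
  {"dp": [-1.5,-8,110],"roll": 0,"jaw": 95},
  {"dp": [-1.5,-8,110],"roll": 0,"jaw": 95},
])

```text
time_s: 17.35
tcp_pos: [0.6193, -0.0155, 0.1242]
eef_rot: [179.7, 0.2, -45.1]
contact_force: [-0.6, -0.1, 1.2]
gripper_width: 0.0832
gripper_force: 0.0
```

```bash
python3 d.py 621.6 -12.5 55
```

```text
t 17.35 pos [619.3 -15.5 124.2] rot [179.68   0.21 -45.08] F [-0.6 -0.1  1.2] w 83.2 gf 0.0
[621.6 -12.5  55. ] [-0.3 -4.1 69.1]
```

Request:
send_rows([
  {"dp": [0,-1,15],"roll": 0,"jaw": 95},
  {"dp": [0,-1,20],"roll": 0,"jaw": 95},
  {"dp": [0,-1,20],"roll": 0,"jaw": 95},
  {"dp": [0,-1,20],"roll": 0,"jaw": 95},
])

```text
time_s: 17.85
tcp_pos: [0.623, -0.0135, 0.1078]
eef_rot: [-179.9, -0.0, -45.0]
contact_force: [0.4, 0.5, -0.8]
gripper_width: 0.0835
gripper_force: 0.0
```

```bash
python3 d.py 621.6 -12.5 55
```

```text
t 17.85 pos [623.  -13.5 107.8] rot [-1.7995e+02 -4.0000e-02 -4.4990e+01] F [ 0.4  0.5 -0.8] w 83.5 gf 0.0
[621.6 -12.5  55. ] [-1.7  0.3 52.8]
```

Request:
send_rows([
  {"dp": [-1,0,20],"roll": 0,"jaw": 95},
  {"dp": [-1,0,40],"roll": 0,"jaw": 95},
  {"dp": [-1,0,52],"roll": 0,"jaw": 95},
  {"dp": [-1,0,52],"roll": 0,"jaw": 95},
  {"dp": [-1,0,52],"roll": 0,"jaw": 95},
])

```text
time_s: 18.48
tcp_pos: [0.6224, -0.0128, 0.0558]
eef_rot: [-180.0, -0.0, -45.0]
contact_force: [0.1, -0.1, -0.1]
gripper_width: 0.0831
gripper_force: 0.0
```

Request:
send_rows([
  {"dp": [0,0,0],"roll": 0,"jaw": 75},
  {"dp": [0,0,0],"roll": 0,"jaw": 60},
  {"dp": [0,0,0],"roll": 0,"jaw": 50},
  {"dp": [0,0,0],"roll": 0,"jaw": 50},
  {"dp": [0,0,0],"roll": 0,"jaw": 50},
], newtons=25)

```text
time_s: 19.1
tcp_pos: [0.622, -0.0128, 0.0553]
eef_rot: [-180.0, -0.0, -45.0]
contact_force: [0.2, 1.8, 2.6]
gripper_width: 0.0571
gripper_force: 25.0
```

```bash
python3 d.py 621.6 -12.5 160 430.5 261 160 430.5 261 62
```

```text
t 19.1 pos [622.  -12.8  55.3] rot [-1.7998e+02 -2.0000e-02 -4.4990e+01] F [0.2 1.8 2.6] w 57.1 gf 25.0
[621.6 -12.5 160. ] [-5.000e-01  1.000e-01 -1.047e+02]
[430.5 261.  160. ] [-3.285e+02 -5.830e+01 -1.000e-01]
[430.5 261.   62. ] [-0.  0. 98.]
```

Request:
send_rows([
  {"dp": [0,0,-8],"roll": 0,"jaw": 50},
  {"dp": [0,0,-25],"roll": 0,"jaw": 50},
  {"dp": [0,0,-60],"roll": 0,"jaw": 50},
  {"dp": [0,0,-95],"roll": 0,"jaw": 50},
  {"dp": [0,0,-120],"roll": 0,"jaw": 50},
])

```text
time_s: 19.73
tcp_pos: [0.6223, -0.0128, 0.1781]
eef_rot: [-179.9, -0.1, -45.0]
contact_force: [0.4, -0.6, -2.4]
gripper_width: 0.0569
gripper_force: 25.0
```

Request:
send_rows([
  {"dp": [-20,-4,0],"roll": 0,"jaw": 50},
  {"dp": [-60,-11,0],"roll": 0,"jaw": 50},
  {"dp": [-105,-19,0],"roll": 0,"jaw": 50},
  {"dp": [-150,-27,0],"roll": 0,"jaw": 50},
  {"dp": [-195,-35,0],"roll": 0,"jaw": 50},
])

```text
time_s: 20.35
tcp_pos: [0.5066, 0.1509, 0.1747]
eef_rot: [180.0, 0.0, -45.0]
contact_force: [0.1, 0.6, -1.3]
gripper_width: 0.0571
gripper_force: 25.0
```

Request:
send_rows([
  {"dp": [-45,-8,0],"roll": 0,"jaw": 50},
  {"dp": [-90,-16,0],"roll": 0,"jaw": 50},
  {"dp": [-120,-21,0],"roll": 0,"jaw": 50},
  {"dp": [-134,-23,5],"roll": 0,"jaw": 50},
  {"dp": [-134,-23,25],"roll": 0,"jaw": 50},
])

```text
time_s: 20.98
tcp_pos: [0.4296, 0.2619, 0.1504]
eef_rot: [-179.9, 0.0, -44.9]
contact_force: [0.6, -0.8, -2.1]
gripper_width: 0.0572
gripper_force: 25.0
```

Request:
send_rows([
  {"dp": [0,0,30],"roll": 0,"jaw": 50},
  {"dp": [0,0,60],"roll": 0,"jaw": 50},
  {"dp": [0,0,75],"roll": 0,"jaw": 50},
  {"dp": [0,0,80],"roll": 0,"jaw": 50},
  {"dp": [0,0,80],"roll": 0,"jaw": 50},
])

```text
time_s: 21.6
tcp_pos: [0.4304, 0.2609, 0.0704]
eef_rot: [-180.0, -0.0, -45.0]
contact_force: [-0.2, -0.3, -2.5]
gripper_width: 0.0567
gripper_force: 25.0
```

```bash
python3 d.py 430.5 261 61.3
```

```text
t 21.6 pos [430.4 260.9  70.4] rot [-1.7999e+02 -1.0000e-02 -4.4990e+01] F [-0.2 -0.3 -2.5] w 56.7 gf 25.0
[430.5 261.   61.3] [-0.  -0.1  9.1]
```

Request:
send_rows([
  {"dp": [0,0,4],"roll": 0,"jaw": 50},
  {"dp": [0,0,7],"roll": 0,"jaw": 50},
  {"dp": [0,0,8.5],"roll": 0,"jaw": 50},
  {"dp": [0,0,9.3],"roll": 0,"jaw": 50},
  {"dp": [0,0,9.3],"roll": 0,"jaw": 50},
])

```text
time_s: 22.22
tcp_pos: [0.4302, 0.2608, 0.0613]
eef_rot: [-180.0, -0.0, -45.0]
contact_force: [-3.0, -1.3, 5.3]
gripper_width: 0.057
gripper_force: 25.0
```

Request:
send_rows([
  {"dp": [0,0,0],"roll": 0,"jaw": 70},
  {"dp": [0,0,0],"roll": 0,"jaw": 85},
  {"dp": [0,0,0],"roll": 0,"jaw": 90},
  {"dp": [0,0,0],"roll": 0,"jaw": 90},
])

```text
time_s: 22.72
tcp_pos: [0.4302, 0.2608, 0.0607]
eef_rot: [180.0, -0.0, -45.0]
contact_force: [0.9, -0.5, -1.1]
gripper_width: 0.0784
gripper_force: 0.0
```

Request:
send_rows([
  {"dp": [0,0,-10],"roll": 0,"jaw": 90},
  {"dp": [0,0,-40],"roll": 0,"jaw": 90},
  {"dp": [0,0,-80],"roll": 0,"jaw": 90},
  {"dp": [0,0,-110],"roll": 0,"jaw": 90},
  {"dp": [0,0,-110],"roll": 0,"jaw": 90},
])

```text
time_s: 23.35
tcp_pos: [0.4313, 0.262, 0.174]
eef_rot: [-179.7, 0.0, -45.0]
contact_force: [0.6, -0.5, -0.2]
gripper_width: 0.0789
gripper_force: 0.0
```

Request:
send_rows([
  {"dp": [30,27,0],"roll": 0,"jaw": 90},
  {"dp": [65,58,0],"roll": 0,"jaw": 90},
  {"dp": [100,90,0],"roll": 0,"jaw": 90},
  {"dp": [120,108,0],"roll": 0,"jaw": 90},
  {"dp": [120,108,0],"roll": 0,"jaw": 90},
])

```text
time_s: 23.98
tcp_pos: [0.4381, 0.0978, 0.1706]
eef_rot: [180.0, 0.0, -45.1]
contact_force: [0.2, 0.1, -0.1]
gripper_width: 0.0787
gripper_force: 0.0
```

```bash
python3 d.py 438.5 99.3 50; python3 - <<'E'
from h import *
s=Cam("side"); crop(s,(90,120,290,370),2.4,"pics/s9.png")
E
```

```text
t 23.98 pos [438.1  97.8 170.6] rot [ 1.7996e+02  2.0000e-02 -4.5140e+01] F [ 0.2  0.1 -0.1] w 78.7 gf 0.0
[438.5  99.3  50. ] [ -0.8  -1.4 120.6]
```

View pics/s9.png

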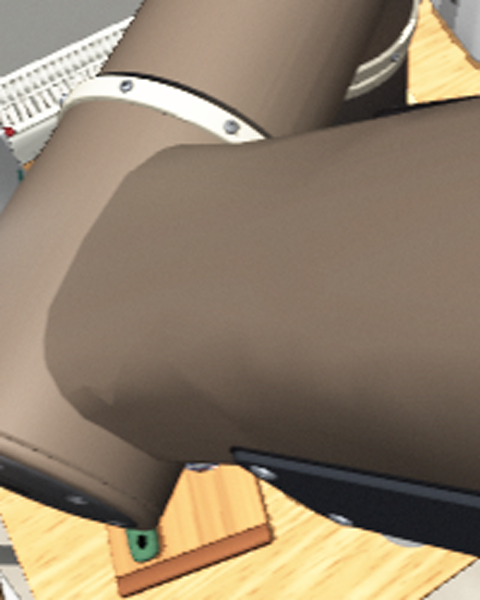

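The arm blocks the view; only the board's near end shows, at about (150,345). I'll check the tin later.

Request:
send_rows([
  {"dp": [0,-1,25],"roll": 0,"jaw": 90},
  {"dp": [0,-1,55],"roll": 0,"jaw": 90},
  {"dp": [0,-1,80],"roll": 0,"jaw": 90},
  {"dp": [0,-1,105],"roll": 0,"jaw": 90},
  {"dp": [0,-1,120],"roll": 0,"jaw": 90},
])

```text
time_s: 24.65
tcp_pos: [0.4389, 0.1008, 0.0494]
eef_rot: [179.9, 0.0, -44.9]
contact_force: [0.9, 0.1, 0.2]
gripper_width: 0.0785
gripper_force: 0.0
```

Request:
send_rows([
  {"dp": [0,0,0],"roll": 0,"jaw": 80},
  {"dp": [0,0,0],"roll": 0,"jaw": 60},
  {"dp": [0,0,0],"roll": 0,"jaw": 40},
  {"dp": [0,0,0],"roll": 0,"jaw": 35},
  {"dp": [0,0,0],"roll": 0,"jaw": 35},
], newtons=20)

```text
time_s: 25.28
tcp_pos: [0.4392, 0.1, 0.0511]
eef_rot: [180.0, -0.0, -45.0]
contact_force: [-1.7, -1.1, 4.8]
gripper_width: 0.0387
gripper_force: 20.2
```

```bash
python3 d.py 438.5 99.3 165 621.5 -13.5 165 621.5 -13.5 60
```

```text
t 25.27 pos [439.2 100.   51.1] rot [179.99  -0.   -45.  ] F [-1.7 -1.1  4.8] w 38.7 gf 20.2
[438.5  99.3 165. ] [   0.     1.  -113.9]
[621.5 -13.5 165. ] [209.2 -49.6   0. ]
[621.5 -13.5  60. ] [ -0.  -0. 105.]
```

```bash
python3 - <<'E'
from h import *
t=Cam("top"); s=Cam("side"); a=t.im[160:300,110:330]; b=s.im[180:320,150:370]
cv2.imwrite("pics/c10.png",cv2.resize(np.vstack([a,b]),None,fx=2.1,fy=2.1,interpolation=2))
E
```

```text
(no output)
```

View pics/c10.png

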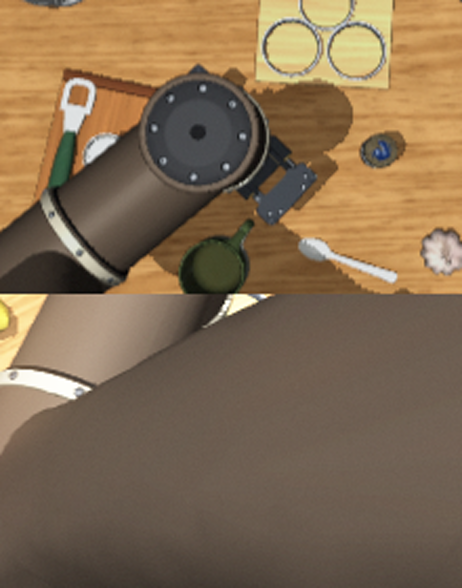

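The top half shows the wrist at about (205,222) hiding the shaker, and the tin on the board at (158,231). The jaw width of 39 mm doesn't match the shaker's 44 mm, so I'll let go, back off and look.

Request:
send_rows([
  {"dp": [0,0,0],"roll": 0,"jaw": 55},
  {"dp": [0,0,0],"roll": 0,"jaw": 70},
  {"dp": [0,0,0],"roll": 0,"jaw": 90},
  {"dp": [0,0,0],"roll": 0,"jaw": 90},
  {"dp": [0,0,-10],"roll": 0,"jaw": 90},
])

```text
time_s: 26.0
tcp_pos: [0.4389, 0.1, 0.0606]
eef_rot: [179.9, 0.0, -45.0]
contact_force: [0.2, -0.5, 0.7]
gripper_width: 0.0779
gripper_force: 0.0
```

Request:
send_rows([
  {"dp": [0,0,-30],"roll": 0,"jaw": 90},
  {"dp": [0,0,-70],"roll": 0,"jaw": 90},
  {"dp": [0,0,-110],"roll": 0,"jaw": 90},
  {"dp": [0,0,-150],"roll": 0,"jaw": 90},
  {"dp": [40,-10,-160],"roll": 0,"jaw": 90},
])

```text
time_s: 26.62
tcp_pos: [0.4754, 0.0802, 0.2252]
eef_rot: [-179.6, -0.1, -44.8]
contact_force: [1.0, 1.3, 0.1]
gripper_width: 0.079
gripper_force: 0.0
```

Request:
send_rows([
  {"dp": [45,-11,0],"roll": 0,"jaw": 90},
  {"dp": [90,-22,0],"roll": 0,"jaw": 90},
  {"dp": [135,-33,0],"roll": 0,"jaw": 90},
  {"dp": [170,-40,0],"roll": 0,"jaw": 90},
  {"dp": [170,-40,0],"roll": 0,"jaw": 90},
])

```text
time_s: 27.25
tcp_pos: [0.6244, -0.0144, 0.2203]
eef_rot: [179.9, 0.0, -45.1]
contact_force: [-0.7, -0.8, -0.2]
gripper_width: 0.0792
gripper_force: 0.0
```

```bash
python3 - <<'E'
from h import *
t=Cam("top"); s=Cam("side"); a=t.im[170:290,110:310]; b=s.im[200:360,110:310]
cv2.imwrite("pics/c11.png",cv2.resize(np.vstack([a,b]),None,fx=2.1,fy=2.1,interpolation=2))
E
python3 d.py
```

```text
t 27.35 pos [622.9 -13.1 220.7] rot [ 1.7997e+02  3.0000e-02 -4.5050e+01] F [-0.  -0.  -0.2] w 79.0 gf 0.0
```

View pics/c11.png

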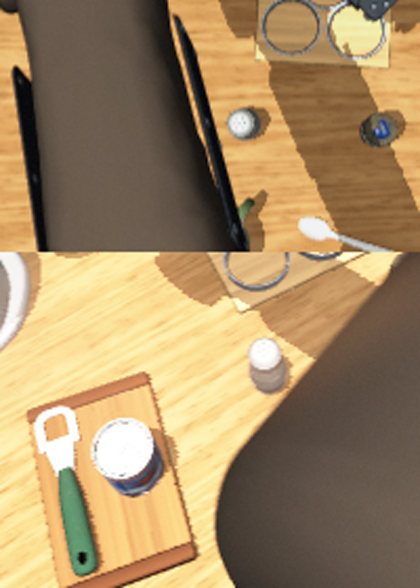

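Tin stands well on the board beside the opener. The shaker is upright with its cap at top (225,229) and side (236,248), so I'll triangulate it again.

```bash
python3 - <<'E'
from meas import *
s=Cam("side")
mt=t.mask((0,0,120),(179,45,255),(215,218,238,240)); ms=s.mask((0,0,180),(179,40,255),(225,235,250,260))
a=circ(t,mt,.085);b=circ(s,ms,.085);print(a,b)
P=cv2.triangulatePoints(t.K@np.c_[t.R,t.t],s.K@np.c_[s.R,s.t],np.array(a[3]),np.array(b[3])).ravel();print((P[:3]/P[3]*1000).round(1))
for z in (.06,.07,.08,.09,.1):print(z,t.ray(a[3],z).round(4),s.ray(b[3],z).round(4))
for q in [(0.439,.0995,0),(0.439,.0995,.066),(0.439,.0995,.09)]: print(t.pix(q),s.pix(q))
# silhouette extents of shaker in side view vs. table
for y in range(238,270,2): print(y,s.im[y,222:254,1].tolist())
E
```

```text
(array([440.1,  97.7]), (440.1, 96.8), 33.6, (224.0, 228.6)) (array([437.1, 101.3]), (437.5, 100.9), 32.5, (235.6, 248.2))
[440.6  99.   74.7]
0.06 [0.4408 0.0998] [0.4465 0.0969]
0.07 [0.4405 0.099 ] [0.4428 0.0987]
0.08 [0.4402 0.0982] [0.4391 0.1004]
0.09 [0.4399 0.0974] [0.4353 0.1022]
0.1 [0.4396 0.0966] [0.4316 0.104 ]
[225.88811481 229.85297883] [237.55203699 261.49209515]
[223.94614804 229.22456432] [236.28597391 250.52050559]
[223.18412199 228.97797502] [235.78208754 246.15387128]
238 [222, 222, 223, 219, 219, 221, 222, 220, 214, 209, 215, 223, 220, 225, 230, 220, 224, 213, 162, 162, 154, 143, 142, 143, 143, 143, 146, 152, 150, 156, 162, 163]
240 [218, 223, 220, 216, 211, 217, 219, 222, 227, 228, 230, 231, 225, 210, 214, 222, 231, 229, 210, 200, 178, 140, 145, 149, 153, 157, 159, 161, 162, 161, 156, 152]
242 [207, 202, 213, 220, 224, 229, 231, 232, 225, 208, 234, 247, 249, 251, 250, 248, 242, 223, 184, 202, 227, 231, 213, 164, 161, 162, 159, 155, 152, 150, 146, 146]
244 [214, 217, 227, 231, 235, 237, 229, 204, 232, 250, 249, 248, 254, 254, 254, 251, 248, 252, 245, 227, 203, 
[... 1334 characters left out ...]
 145, 144, 179, 218, 216, 214, 215, 214]
262 [228, 228, 231, 234, 235, 233, 230, 227, 198, 151, 140, 141, 137, 139, 142, 144, 147, 146, 144, 140, 134, 131, 122, 127, 140, 139, 175, 214, 215, 217, 220, 226]
264 [233, 233, 232, 232, 229, 222, 218, 215, 210, 181, 135, 135, 138, 139, 139, 141, 141, 141, 133, 127, 112, 110, 126, 133, 132, 170, 210, 208, 213, 226, 231, 236]
266 [232, 230, 226, 219, 218, 216, 217, 216, 221, 224, 218, 199, 162, 122, 118, 111, 108, 109, 119, 131, 141, 138, 173, 208, 197, 203, 220, 230, 233, 236, 237, 235]
268 [215, 218, 218, 217, 211, 207, 221, 229, 232, 235, 235, 234, 231, 227, 215, 197, 193, 194, 206, 215, 214, 213, 216, 221, 222, 227, 234, 238, 239, 238, 237, 236]
```

Request:
send_rows([
  {"dp": [-50,12,0],"roll": 0,"jaw": 90},
  {"dp": [-100,24,0],"roll": 0,"jaw": 90},
  {"dp": [-150,36,0],"roll": 0,"jaw": 90},
  {"dp": [-195,47,0],"roll": 0,"jaw": 90},
  {"dp": [-208,50,10],"roll": 0,"jaw": 90},
])

```text
time_s: 28.08
tcp_pos: [0.4389, 0.1001, 0.2121]
eef_rot: [-179.8, -0.0, -44.8]
contact_force: [1.4, 0.4, 1.4]
gripper_width: 0.0785
gripper_force: 0.0
```

Request:
send_rows([
  {"dp": [0,0,40],"roll": 0,"jaw": 90},
  {"dp": [0,0,80],"roll": 0,"jaw": 90},
  {"dp": [0,0,90],"roll": 0,"jaw": 90},
  {"dp": [0,0,90],"roll": 0,"jaw": 90},
])

```text
time_s: 28.58
tcp_pos: [0.441, 0.0988, 0.1209]
eef_rot: [179.9, -0.0, -45.0]
contact_force: [-0.1, 0.6, 0.6]
gripper_width: 0.0787
gripper_force: 0.0
```

```bash
python3 d.py 440 99 46
```

```text
t 28.57 pos [441.   98.8 120.9] rot [ 1.7995e+02 -1.0000e-02 -4.4970e+01] F [-0.1  0.6  0.6] w 78.7 gf 0.0
[440.  99.  46.] [-0.8  0.5 74.9]
```

Request:
send_rows([
  {"dp": [-0.8,0.5,25],"roll": 0,"jaw": 90},
  {"dp": [-0.8,0.5,50],"roll": 0,"jaw": 90},
  {"dp": [-0.8,0.5,70],"roll": 0,"jaw": 90},
  {"dp": [-0.8,0.5,75],"roll": 0,"jaw": 90},
  {"dp": [-0.8,0.5,75],"roll": 0,"jaw": 90},
])

```text
time_s: 29.2
tcp_pos: [0.4406, 0.0995, 0.0467]
eef_rot: [-179.9, -0.0, -45.0]
contact_force: [-0.5, 0.5, -0.6]
gripper_width: 0.0788
gripper_force: 0.0
```

Request:
send_rows([
  {"dp": [0,0,0],"roll": 0,"jaw": 60},
  {"dp": [0,0,0],"roll": 0,"jaw": 50},
  {"dp": [0,0,0],"roll": 0,"jaw": 45},
  {"dp": [0,0,0],"roll": 0,"jaw": 40},
  {"dp": [0,0,0],"roll": 0,"jaw": 40},
], newtons=15)

```text
time_s: 29.82
tcp_pos: [0.4398, 0.0989, 0.0458]
eef_rot: [180.0, -0.0, -45.0]
contact_force: [-0.2, -1.1, 1.6]
gripper_width: 0.0406
gripper_force: 15.0
```

```bash
python3 d.py
```

```text
t 29.82 pos [439.8  98.9  45.8] rot [179.98  -0.   -44.99] F [-0.2 -1.1  1.6] w 40.6 gf 15.0
```

Request:
send_rows([
  {"dp": [0,0,0],"roll": 0,"jaw": 35},
  {"dp": [0,0,0],"roll": 0,"jaw": 35},
  {"dp": [0,0,-5],"roll": 0,"jaw": 35},
  {"dp": [0,0,-10],"roll": 0,"jaw": 35},
  {"dp": [0,0,-15],"roll": 0,"jaw": 35},
], newtons=20)

```text
time_s: 30.45
tcp_pos: [0.4399, 0.0992, 0.0611]
eef_rot: [-180.0, 0.0, -45.0]
contact_force: [0.7, -0.5, -1.0]
gripper_width: 0.0402
gripper_force: 19.7
```

```bash
python3 d.py; sleep 0; python3 d.py
```

```text
t 30.45 pos [439.9  99.2  61.1] rot [-179.99    0.    -44.99] F [ 0.7 -0.5 -1. ] w 40.2 gf 19.7
t 30.45 pos [439.9  99.2  61.1] rot [-179.99    0.    -44.99] F [ 0.7 -0.5 -1. ] w 40.2 gf 19.7
```

Request:
send_rows([
  {"dp": [0,0,-15],"roll": 0,"jaw": 35},
  {"dp": [0,0,-40],"roll": 0,"jaw": 35},
  {"dp": [0,0,-70],"roll": 0,"jaw": 35},
  {"dp": [0,0,-90],"roll": 0,"jaw": 35},
  {"dp": [15,-3.5,-90],"roll": 0,"jaw": 35},
])

```text
time_s: 31.08
tcp_pos: [0.4538, 0.0916, 0.1527]
eef_rot: [-179.8, -0.0, -44.9]
contact_force: [0.5, -0.3, -0.6]
gripper_width: 0.0408
gripper_force: 19.7
```

Request:
send_rows([
  {"dp": [35,-8,0],"roll": 0,"jaw": 35},
  {"dp": [75,-18,0],"roll": 0,"jaw": 35},
  {"dp": [115,-27,0],"roll": 0,"jaw": 35},
  {"dp": [155,-36,0],"roll": 0,"jaw": 35},
  {"dp": [180,-42,0],"roll": 0,"jaw": 35},
])

```text
time_s: 31.7
tcp_pos: [0.6112, -0.0086, 0.149]
eef_rot: [179.9, 0.1, -45.1]
contact_force: [-0.4, 0.4, -1.2]
gripper_width: 0.0403
gripper_force: 19.7
```

Request:
send_rows([
  {"dp": [13,-3.4,0],"roll": 0,"jaw": 35},
  {"dp": [13,-3.4,0],"roll": 0,"jaw": 35},
  {"dp": [13,-3.4,20],"roll": 0,"jaw": 35},
  {"dp": [13,-3.4,30],"roll": 0,"jaw": 35},
  {"dp": [13,-3.4,30],"roll": 0,"jaw": 35},
])

```text
time_s: 32.33
tcp_pos: [0.6206, -0.0132, 0.12]
eef_rot: [179.9, 0.1, -45.0]
contact_force: [-0.1, -0.3, -1.3]
gripper_width: 0.0406
gripper_force: 19.7
```

```bash
python3 d.py 621.5 -13.2 56; python3 - <<'E'
from h import *
t=Cam("top"); s=Cam("side"); a=t.im[130:240,200:330]; b=s.im[80:240,180:310]
cv2.imwrite("pics/c12.png",cv2.resize(np.vstack([a,b]),None,fx=2.2,fy=2.2,interpolation=2))
print(s.pix((.6215,-.0132,.01)),t.pix((.6215,-.0132,.026)))
E
```

```text
t 32.33 pos [620.6 -13.2 120. ] rot [ 1.7991e+02  6.0000e-02 -4.4960e+01] F [-0.1 -0.3 -1.3] w 40.6 gf 19.7
[621.5 -13.2  56. ] [ 0.7 -0.7 64. ]
[237.1176165  179.53367869] [265.28693326 161.18057572]
```

View pics/c12.png

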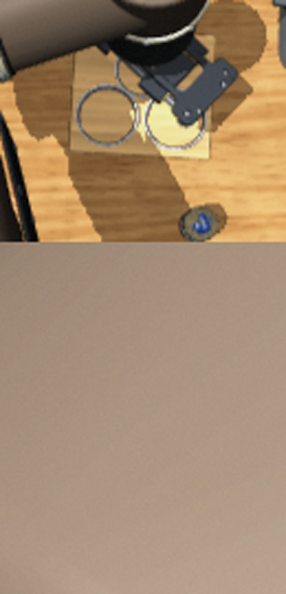

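The wrist hides the back well in the top view, and the arm fills the side view, so I'll lower by force.

Request:
send_rows([
  {"dp": [0.5,-0.5,20],"roll": 0,"jaw": 35},
  {"dp": [0.5,-0.5,40],"roll": 0,"jaw": 35},
  {"dp": [0.5,-0.5,52],"roll": 0,"jaw": 35},
  {"dp": [0.5,-0.5,56],"roll": 0,"jaw": 35},
  {"dp": [0.5,-0.5,58],"roll": 0,"jaw": 35},
])

```text
time_s: 33.05
tcp_pos: [0.6226, -0.0133, 0.0632]
eef_rot: [-180.0, -0.0, -45.0]
contact_force: [0.2, 0.0, -1.4]
gripper_width: 0.0402
gripper_force: 19.7
```

Request:
send_rows([
  {"dp": [0,0,2],"roll": 0,"jaw": 35},
  {"dp": [0,0,4],"roll": 0,"jaw": 35},
  {"dp": [0,0,5],"roll": 0,"jaw": 35},
  {"dp": [0,0,5],"roll": 0,"jaw": 35},
])

```text
time_s: 33.55
tcp_pos: [0.6222, -0.0134, 0.0578]
eef_rot: [180.0, -0.0, -45.0]
contact_force: [-0.5, -0.3, -1.4]
gripper_width: 0.0402
gripper_force: 19.7
```

```bash
python3 d.py 621.5 -13.2 56
```

```text
t 33.55 pos [622.2 -13.4  57.8] rot [180.    -0.   -44.99] F [-0.5 -0.3 -1.4] w 40.2 gf 19.7
[621.5 -13.2  56. ] [-0.7  0.3  1.8]
```

Request:
send_rows([
  {"dp": [0,0,0.7],"roll": 0,"jaw": 35},
  {"dp": [0,0,1.4],"roll": 0,"jaw": 35},
  {"dp": [0,0,2],"roll": 0,"jaw": 35},
  {"dp": [0,0,2],"roll": 0,"jaw": 35},
])

```text
time_s: 34.05
tcp_pos: [0.6223, -0.0135, 0.0559]
eef_rot: [-180.0, -0.0, -45.0]
contact_force: [-0.2, -0.5, 1.1]
gripper_width: 0.0405
gripper_force: 19.8
```

```bash
python3 d.py
```

```text
t 34.05 pos [622.3 -13.5  55.9] rot [-1.800e+02 -1.000e-02 -4.499e+01] F [-0.2 -0.5  1.1] w 40.5 gf 19.8
```

Request:
send_rows([
  {"dp": [0,0,0],"roll": 0,"jaw": 55},
  {"dp": [0,0,0],"roll": 0,"jaw": 75},
  {"dp": [0,0,0],"roll": 0,"jaw": 95},
  {"dp": [0,0,0],"roll": 0,"jaw": 95},
  {"dp": [0,0,-10],"roll": 0,"jaw": 95},
])

```text
time_s: 34.67
tcp_pos: [0.6216, -0.0136, 0.0654]
eef_rot: [179.9, 0.1, -45.0]
contact_force: [-0.7, -0.9, 0.0]
gripper_width: 0.0808
gripper_force: 0.0
```

Request:
send_rows([
  {"dp": [0,0,-40],"roll": 0,"jaw": 95},
  {"dp": [0,0,-90],"roll": 0,"jaw": 95},
  {"dp": [0,0,-140],"roll": 0,"jaw": 95},
  {"dp": [0,0,-180],"roll": 0,"jaw": 95},
  {"dp": [17,51,-180],"roll": 0,"jaw": 95},
])

```text
time_s: 35.3
tcp_pos: [0.6009, -0.0602, 0.2503]
eef_rot: [-179.7, -0.3, -44.8]
contact_force: [0.3, -1.3, -1.3]
gripper_width: 0.0833
gripper_force: 0.0
```

Request:
send_rows([
  {"dp": [17,51,0],"roll": 0,"jaw": 95},
  {"dp": [34,102,0],"roll": 0,"jaw": 95},
  {"dp": [51,153,0],"roll": 0,"jaw": 95},
  {"dp": [68,204,0],"roll": 0,"jaw": 95},
  {"dp": [69,208,0],"roll": 0,"jaw": 95},
])

```text
time_s: 35.92
tcp_pos: [0.4983, -0.2598, 0.2467]
eef_rot: [-180.0, -0.0, -45.2]
contact_force: [-0.0, -0.8, -0.3]
gripper_width: 0.0831
gripper_force: 0.0
```

```bash
python3 d.py 500 -257.2 127.4; python3 - <<'E'
from meas import *
s=Cam("side"); cv2.imwrite("pics/s13.png",s.im); 
a=circ(t,t.mask((0,0,120),(179,45,255),(252,145,278,172)),.085);b=circ(s,s.mask((0,0,180),(179,40,255),(225,150,252,180)),.085);print(a,b)
E
```

```text
t 35.92 pos [ 498.3 -259.8  246.7] rot [-1.7998e+02 -5.0000e-02 -4.5200e+01] F [-0.  -0.8 -0.3] w 83.1 gf 0.0
[ 500.  -257.2  127.4] [ -0.7  -3.1 119.3]
(array([614.2,   5.1]), (614.6, 5.2), 60.3, (258.5, 160.1)) (array([625., -13.]), (625.5, -12.9), 33.3, (235.0, 161.7))
```

View pics/s13.png

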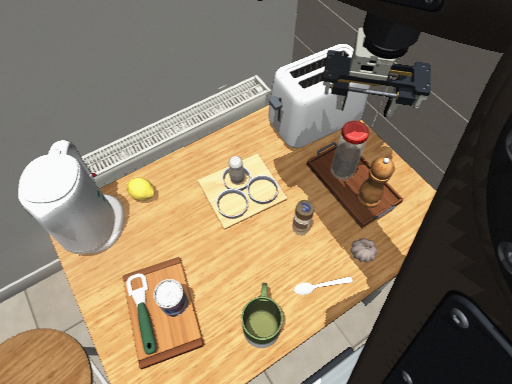

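Everything is as wanted: the shaker stands in the back well at (236,170), tin on the board at (170,295), jar and mill on the tray. Now the jar goes back first, because the mill's grip is higher and clears it.

Request:
send_rows([
  {"dp": [0,-1,15],"roll": 0,"jaw": 95},
  {"dp": [0,-1,35],"roll": 0,"jaw": 95},
  {"dp": [0,-1,45],"roll": 0,"jaw": 95},
  {"dp": [0,-1,45],"roll": 0,"jaw": 95},
  {"dp": [0,-1,45],"roll": 0,"jaw": 95},
])

```text
time_s: 36.65
tcp_pos: [0.5012, -0.2565, 0.2012]
eef_rot: [-180.0, -0.0, -45.0]
contact_force: [-0.4, -0.7, 0.7]
gripper_width: 0.0831
gripper_force: 0.0
```

```bash
python3 d.py 500 -257.2 127.4
```

```text
t 36.65 pos [ 501.2 -256.5  201.2] rot [-1.7999e+02 -4.0000e-02 -4.4950e+01] F [-0.4 -0.7  0.7] w 83.1 gf 0.0
[ 500.  -257.2  127.4] [-0.4  1.4 73.8]
```

Request:
send_rows([
  {"dp": [-0.4,1,20],"roll": 0,"jaw": 95},
  {"dp": [-0.4,1,45],"roll": 0,"jaw": 95},
  {"dp": [-0.4,1,65],"roll": 0,"jaw": 95},
  {"dp": [-0.4,1,73.5],"roll": 0,"jaw": 95},
  {"dp": [-0.4,1,73.5],"roll": 0,"jaw": 95},
])

```text
time_s: 37.28
tcp_pos: [0.4998, -0.2571, 0.1274]
eef_rot: [180.0, 0.0, -45.0]
contact_force: [-0.5, 0.6, 0.7]
gripper_width: 0.0833
gripper_force: 0.0
```

Request:
send_rows([
  {"dp": [0,0,0],"roll": 0,"jaw": 80},
  {"dp": [0,0,0],"roll": 0,"jaw": 60},
  {"dp": [0,0,0],"roll": 0,"jaw": 55},
  {"dp": [0,0,0],"roll": 0,"jaw": 55},
  {"dp": [0,0,0],"roll": 0,"jaw": 55},
], newtons=35)

```text
time_s: 37.9
tcp_pos: [0.5, -0.2573, 0.1279]
eef_rot: [-180.0, -0.0, -45.0]
contact_force: [-1.0, -0.6, 5.0]
gripper_width: 0.0611
gripper_force: 35.0
```

```bash
python3 d.py 558.4 -49.5 127.4
```

```text
t 37.9 pos [ 500.  -257.3  127.9] rot [-1.7998e+02 -5.0000e-02 -4.4980e+01] F [-1.  -0.6  5. ] w 61.1 gf 35.0
[558.4 -49.5 127.4] [-105.5 -188.3    0.4]
```

Request:
send_rows([
  {"dp": [0,0,-8],"roll": 0,"jaw": 55},
  {"dp": [0,0,-25],"roll": 0,"jaw": 55},
  {"dp": [0,0,-60],"roll": 0,"jaw": 55},
  {"dp": [0,0,-100],"roll": 0,"jaw": 55},
  {"dp": [0,0,-135],"roll": 0,"jaw": 55},
])

```text
time_s: 38.52
tcp_pos: [0.4991, -0.2567, 0.263]
eef_rot: [180.0, 0.1, -45.0]
contact_force: [-0.2, -0.3, -5.5]
gripper_width: 0.0613
gripper_force: 35.0
```

Request:
send_rows([
  {"dp": [-8,-15,0],"roll": 0,"jaw": 55},
  {"dp": [-25,-45,0],"roll": 0,"jaw": 55},
  {"dp": [-45,-81,0],"roll": 0,"jaw": 55},
  {"dp": [-66,-117,0],"roll": 0,"jaw": 55},
  {"dp": [-84,-150,0],"roll": 0,"jaw": 55},
])

```text
time_s: 39.15
tcp_pos: [0.5453, -0.0894, 0.2602]
eef_rot: [179.9, 0.2, -45.0]
contact_force: [-0.4, -0.2, -4.7]
gripper_width: 0.0611
gripper_force: 35.0
```

Request:
send_rows([
  {"dp": [-16,-28,0],"roll": 0,"jaw": 55},
  {"dp": [-21.5,-38.3,0],"roll": 0,"jaw": 55},
  {"dp": [-21.5,-38.3,15],"roll": 0,"jaw": 55},
  {"dp": [-21.5,-38.3,50],"roll": 0,"jaw": 55},
  {"dp": [-21.5,-38.3,75],"roll": 0,"jaw": 55},
])

```text
time_s: 39.78
tcp_pos: [0.5563, -0.0502, 0.1843]
eef_rot: [179.9, 0.1, -45.1]
contact_force: [-0.5, 0.1, -4.6]
gripper_width: 0.0615
gripper_force: 35.0
```

Request:
send_rows([
  {"dp": [0,0,15],"roll": 0,"jaw": 55},
  {"dp": [0,0,20],"roll": 0,"jaw": 55},
  {"dp": [0,0,20],"roll": 0,"jaw": 55},
  {"dp": [0,0,20],"roll": 0,"jaw": 55},
])

```text
time_s: 40.28
tcp_pos: [0.5588, -0.0493, 0.1682]
eef_rot: [-179.9, -0.1, -45.0]
contact_force: [-0.1, 0.2, -5.8]
gripper_width: 0.0612
gripper_force: 35.0
```

```bash
python3 d.py 558.5 -49.3 131.9
```

```text
t 40.27 pos [558.8 -49.3 168.2] rot [-1.7992e+02 -6.0000e-02 -4.4990e+01] F [-0.1  0.2 -5.8] w 61.2 gf 35.0
[558.5 -49.3 131.9] [-0.3  0.2 36.3]
```

Request:
send_rows([
  {"dp": [0,0,10],"roll": 0,"jaw": 55},
  {"dp": [0,0,18],"roll": 0,"jaw": 55},
  {"dp": [0,0,24],"roll": 0,"jaw": 55},
  {"dp": [0,0,29],"roll": 0,"jaw": 55},
  {"dp": [0,0,31],"roll": 0,"jaw": 55},
])

```text
time_s: 40.9
tcp_pos: [0.5581, -0.0494, 0.1358]
eef_rot: [180.0, 0.0, -45.0]
contact_force: [0.0, -0.5, -5.2]
gripper_width: 0.0613
gripper_force: 35.0
```

```bash
python3 d.py 558.5 -49.3 131.9
```

```text
t 40.9 pos [558.1 -49.4 135.8] rot [ 1.7997e+02  2.0000e-02 -4.4990e+01] F [ 0.  -0.5 -5.2] w 61.3 gf 35.0
[558.5 -49.3 131.9] [ 0.3 -0.4  3.9]
```

Inside the collar with no side load; lower the last few millimetres.

Request:
send_rows([
  {"dp": [0,0,2],"roll": 0,"jaw": 55},
  {"dp": [0,0,3],"roll": 0,"jaw": 55},
  {"dp": [0,0,4],"roll": 0,"jaw": 55},
  {"dp": [0,0,4.5],"roll": 0,"jaw": 55},
  {"dp": [0,0,4.5],"roll": 0,"jaw": 55},
])

```text
time_s: 41.52
tcp_pos: [0.5583, -0.0494, 0.132]
eef_rot: [-180.0, -0.0, -45.0]
contact_force: [-0.2, 0.8, -4.3]
gripper_width: 0.0614
gripper_force: 35.0
```

```bash
python3 d.py
```

```text
t 41.52 pos [558.3 -49.4 132. ] rot [-1.7999e+02 -1.0000e-02 -4.4990e+01] F [-0.2  0.8 -4.3] w 61.4 gf 35.0
```

Request:
send_rows([
  {"dp": [0,0,0.6],"roll": 0,"jaw": 55},
  {"dp": [0,0,1.0],"roll": 0,"jaw": 55},
  {"dp": [0,0,1.0],"roll": 0,"jaw": 55},
])

```text
time_s: 41.9
tcp_pos: [0.5586, -0.0495, 0.132]
eef_rot: [-180.0, -0.1, -45.0]
contact_force: [-2.7, 0.3, 6.2]
gripper_width: 0.0608
gripper_force: 35.0
```

Request:
send_rows([
  {"dp": [0,0,0],"roll": 0,"jaw": 75},
  {"dp": [0,0,0],"roll": 0,"jaw": 90},
  {"dp": [0,0,0],"roll": 0,"jaw": 95},
  {"dp": [0,0,0],"roll": 0,"jaw": 95},
  {"dp": [0,0,-8],"roll": 0,"jaw": 95},
])

```text
time_s: 42.52
tcp_pos: [0.5578, -0.0494, 0.1385]
eef_rot: [179.9, 0.0, -45.0]
contact_force: [-0.3, 0.2, -0.1]
gripper_width: 0.0831
gripper_force: 0.0
```

Request:
send_rows([
  {"dp": [0,0,-30],"roll": 0,"jaw": 95},
  {"dp": [0,0,-70],"roll": 0,"jaw": 95},
  {"dp": [0,0,-110],"roll": 0,"jaw": 95},
  {"dp": [0,0,-110],"roll": 0,"jaw": 95},
])

```text
time_s: 43.02
tcp_pos: [0.5601, -0.0492, 0.2531]
eef_rot: [-179.7, -0.3, -45.0]
contact_force: [0.0, 0.5, -0.0]
gripper_width: 0.0833
gripper_force: 0.0
```

```bash
python3 d.py 400 -256.9 250 400 -256.9 142.3
```

```text
t 43.02 pos [560.1 -49.2 253.1] rot [-179.68   -0.25  -44.97] F [ 0.   0.5 -0. ] w 83.3 gf 0.0
[ 400.  -256.9  250. ] [ 33.5 260.1   1.8]
[ 400.  -256.9  142.3] [ -0.5   0.6 107.7]
```

Request:
send_rows([
  {"dp": [7,50,0],"roll": 0,"jaw": 90},
  {"dp": [14,102,0],"roll": 0,"jaw": 90},
  {"dp": [21,154,0],"roll": 0,"jaw": 90},
  {"dp": [28,206,0],"roll": 0,"jaw": 90},
  {"dp": [33,245,0],"roll": 0,"jaw": 90},
])

```text
time_s: 43.65
tcp_pos: [0.4067, -0.2471, 0.2487]
eef_rot: [-180.0, 0.0, -45.0]
contact_force: [0.5, -1.0, -0.2]
gripper_width: 0.0788
gripper_force: 0.0
```

Request:
send_rows([
  {"dp": [1.5,13.7,0],"roll": 0,"jaw": 90},
  {"dp": [1.5,13.7,20],"roll": 0,"jaw": 90},
  {"dp": [1.5,13.7,40],"roll": 0,"jaw": 90},
  {"dp": [1.5,13.7,40],"roll": 0,"jaw": 90},
  {"dp": [1.5,13.7,40],"roll": 0,"jaw": 90},
])

```text
time_s: 44.28
tcp_pos: [0.4003, -0.2566, 0.2094]
eef_rot: [-180.0, -0.0, -45.0]
contact_force: [0.0, -0.0, 0.4]
gripper_width: 0.0789
gripper_force: 0.0
```

```bash
python3 d.py 400 -256.9 142.3
```

```text
t 44.27 pos [ 400.3 -256.6  209.4] rot [-1.800e+02 -4.000e-02 -4.496e+01] F [ 0.  -0.   0.4] w 78.9 gf 0.0
[ 400.  -256.9  142.3] [-0.1  0.4 67.1]
```

Request:
send_rows([
  {"dp": [0,0.3,20],"roll": 0,"jaw": 90},
  {"dp": [0,0.3,42],"roll": 0,"jaw": 90},
  {"dp": [0,0.3,60],"roll": 0,"jaw": 90},
  {"dp": [0,0.3,67],"roll": 0,"jaw": 90},
  {"dp": [0,0.3,67],"roll": 0,"jaw": 90},
])

```text
time_s: 44.9
tcp_pos: [0.3998, -0.2569, 0.1422]
eef_rot: [180.0, -0.0, -45.0]
contact_force: [0.7, -0.6, -0.9]
gripper_width: 0.0794
gripper_force: 0.0
```

Request:
send_rows([
  {"dp": [0,0,0],"roll": 0,"jaw": 60},
  {"dp": [0,0,0],"roll": 0,"jaw": 45},
  {"dp": [0,0,0],"roll": 0,"jaw": 40},
  {"dp": [0,0,0],"roll": 0,"jaw": 40},
  {"dp": [0,0,0],"roll": 0,"jaw": 40},
], newtons=25)

```text
time_s: 45.52
tcp_pos: [0.3995, -0.257, 0.142]
eef_rot: [180.0, -0.0, -45.0]
contact_force: [-0.5, -0.5, 1.9]
gripper_width: 0.0477
gripper_force: 25.0
```

Request:
send_rows([
  {"dp": [0,0,-10],"roll": 0,"jaw": 40},
  {"dp": [0,0,-30],"roll": 0,"jaw": 40},
  {"dp": [0,0,-65],"roll": 0,"jaw": 40},
  {"dp": [0,0,-105],"roll": 0,"jaw": 40},
  {"dp": [0,0,-145],"roll": 0,"jaw": 40},
])

```text
time_s: 46.15
tcp_pos: [0.399, -0.2567, 0.2884]
eef_rot: [-180.0, 0.0, -45.0]
contact_force: [0.5, -0.6, -2.7]
gripper_width: 0.0476
gripper_force: 25.0
```

```bash
python3 d.py 564.4 35.3 345
```

```text
t 46.15 pos [ 399.  -256.7  288.4] rot [-1.7999e+02  2.0000e-02 -4.5000e+01] F [ 0.5 -0.6 -2.7] w 47.6 gf 25.0
[564.4  35.3 345. ] [ -89.5 -323.4  -56.5]
```

Request:
send_rows([
  {"dp": [0,0,-30],"roll": 0,"jaw": 40},
  {"dp": [0,0,-57],"roll": 0,"jaw": 40},
  {"dp": [-6,-22,-57],"roll": 0,"jaw": 40},
  {"dp": [-18,-62,-57],"roll": 0,"jaw": 40},
  {"dp": [-30,-106,-57],"roll": 0,"jaw": 40},
])

```text
time_s: 46.78
tcp_pos: [0.4531, -0.1598, 0.3443]
eef_rot: [-180.0, -0.0, -45.1]
contact_force: [1.7, 0.4, -2.1]
gripper_width: 0.0475
gripper_force: 25.0
```

Request:
send_rows([
  {"dp": [-12,-44,0],"roll": 0,"jaw": 40},
  {"dp": [-25,-88,0],"roll": 0,"jaw": 40},
  {"dp": [-37,-132,0],"roll": 0,"jaw": 40},
  {"dp": [-48,-172,0],"roll": 0,"jaw": 40},
  {"dp": [-56,-200,0],"roll": 0,"jaw": 40},
])

```text
time_s: 47.4
tcp_pos: [0.5554, 0.0219, 0.3438]
eef_rot: [180.0, 0.0, -44.9]
contact_force: [0.1, -1.1, -3.2]
gripper_width: 0.0474
gripper_force: 25.0
```

Request:
send_rows([
  {"dp": [-4,-16.5,0],"roll": 0,"jaw": 40},
  {"dp": [-4,-16.5,0],"roll": 0,"jaw": 40},
  {"dp": [-4,-16.5,20],"roll": 0,"jaw": 40},
  {"dp": [-4,-16.5,60],"roll": 0,"jaw": 40},
  {"dp": [-4,-16.5,100],"roll": 0,"jaw": 40},
])

```text
time_s: 48.02
tcp_pos: [0.5634, 0.0337, 0.2434]
eef_rot: [-179.9, -0.0, -45.1]
contact_force: [0.0, -0.2, -2.3]
gripper_width: 0.0474
gripper_force: 25.0
```

Request:
send_rows([
  {"dp": [0,0,30],"roll": 0,"jaw": 40},
  {"dp": [0,0,50],"roll": 0,"jaw": 40},
  {"dp": [0,0,60],"roll": 0,"jaw": 40},
  {"dp": [0,0,60],"roll": 0,"jaw": 40},
  {"dp": [0,0,60],"roll": 0,"jaw": 40},
])

```text
time_s: 48.65
tcp_pos: [0.5644, 0.0347, 0.1849]
eef_rot: [-179.9, -0.1, -45.0]
contact_force: [-0.0, -0.4, -1.6]
gripper_width: 0.0475
gripper_force: 25.0
```

```bash
python3 d.py 564.4 35.3 146.3
```

```text
t 48.65 pos [564.4  34.7 184.9] rot [-1.7992e+02 -5.0000e-02 -4.5000e+01] F [-0.  -0.4 -1.6] w 47.5 gf 25.0
[564.4  35.3 146.3] [-0.5 -0.4 38.6]
```

Request:
send_rows([
  {"dp": [0,0,12],"roll": 0,"jaw": 40},
  {"dp": [0,0,20],"roll": 0,"jaw": 40},
  {"dp": [0,0,27],"roll": 0,"jaw": 40},
  {"dp": [0,0,32],"roll": 0,"jaw": 40},
  {"dp": [0,0,34],"roll": 0,"jaw": 40},
])

```text
time_s: 49.28
tcp_pos: [0.5637, 0.0348, 0.1493]
eef_rot: [180.0, 0.0, -45.0]
contact_force: [0.5, 0.1, -2.0]
gripper_width: 0.0473
gripper_force: 25.0
```

```bash
python3 d.py 564.4 35.3 146.3
```

```text
t 49.27 pos [563.7  34.8 149.3] rot [ 1.7997e+02  1.0000e-02 -4.4990e+01] F [ 0.5  0.1 -2. ] w 47.3 gf 25.0
[564.4  35.3 146.3] [ 0.1 -0.8  3. ]
```

Request:
send_rows([
  {"dp": [0,0,1.5],"roll": 0,"jaw": 40},
  {"dp": [0,0,2.5],"roll": 0,"jaw": 40},
  {"dp": [0,0,3.3],"roll": 0,"jaw": 40},
  {"dp": [0,0,3.3],"roll": 0,"jaw": 40},
])

```text
time_s: 49.78
tcp_pos: [0.5638, 0.0348, 0.1465]
eef_rot: [-180.0, -0.0, -45.0]
contact_force: [0.2, -0.4, -1.3]
gripper_width: 0.0476
gripper_force: 25.0
```

```bash
python3 d.py
```

```text
t 49.77 pos [563.8  34.8 146.5] rot [-180.   -0.  -45.] F [ 0.2 -0.4 -1.3] w 47.6 gf 25.0
```

Now the last half millimetre, then release, lift straight up and back off so the cameras can see.

Request:
send_rows([
  {"dp": [0,0,0.6],"roll": 0,"jaw": 40},
  {"dp": [0,0,0.6],"roll": 0,"jaw": 40},
  {"dp": [0,0,0.6],"roll": 0,"jaw": 60},
  {"dp": [0,0,0.6],"roll": 0,"jaw": 75},
  {"dp": [0,0,0.6],"roll": 0,"jaw": 75},
])

```text
time_s: 50.4
tcp_pos: [0.5639, 0.0348, 0.1459]
eef_rot: [-180.0, -0.0, -45.0]
contact_force: [-0.5, -0.7, 0.3]
gripper_width: 0.0638
gripper_force: 0.0
```

Request:
send_rows([
  {"dp": [0,0,0],"roll": 0,"jaw": 75},
  {"dp": [0,0,-10],"roll": 0,"jaw": 75},
  {"dp": [0,0,-40],"roll": 0,"jaw": 75},
  {"dp": [0,0,-90],"roll": 0,"jaw": 75},
  {"dp": [0,0,-130],"roll": 0,"jaw": 75},
])

```text
time_s: 51.02
tcp_pos: [0.5641, 0.0348, 0.2787]
eef_rot: [-179.9, -0.1, -45.0]
contact_force: [1.0, 0.9, -1.1]
gripper_width: 0.0658
gripper_force: 0.0
```

Request:
send_rows([
  {"dp": [14,50,0],"roll": 0,"jaw": 75},
  {"dp": [28,100,0],"roll": 0,"jaw": 75},
  {"dp": [42,150,0],"roll": 0,"jaw": 75},
  {"dp": [56,200,0],"roll": 0,"jaw": 75},
  {"dp": [70,250,0],"roll": 0,"jaw": 75},
])

```text
time_s: 51.65
tcp_pos: [0.4356, -0.1928, 0.2769]
eef_rot: [-180.0, -0.1, -45.0]
contact_force: [0.1, -0.5, -0.0]
gripper_width: 0.0659
gripper_force: 0.0
```

Request:
send_rows([
  {"dp": [18,30,0],"roll": 0,"jaw": 75},
  {"dp": [18,30,0],"roll": 0,"jaw": 75},
  {"dp": [18,30,0],"roll": 0,"jaw": 75},
])

```text
time_s: 52.02
tcp_pos: [0.4281, -0.2254, 0.2764]
eef_rot: [-180.0, -0.0, -45.0]
contact_force: [-0.2, -0.3, 0.3]
gripper_width: 0.0657
gripper_force: 0.0
```

```bash
python3 - <<'E'
from h import *
t=Cam("top"); s=Cam("side"); a=t.im[120:290,110:330]; b=s.im[120:360,110:330]
cv2.imwrite("pics/c14.png",cv2.resize(np.hstack([cv2.copyMakeBorder(a,0,70,0,0,cv2.BORDER_CONSTANT),b]),None,fx=1.8,fy=1.8,interpolation=2))
E
python3 d.py
```

```text
t 52.12 pos [ 428.4 -224.9  276.1] rot [-1.7998e+02 -1.0000e-02 -4.4950e+01] F [-0.2  1.1  0.3] w 65.6 gf 0.0
```

View pics/c14.png

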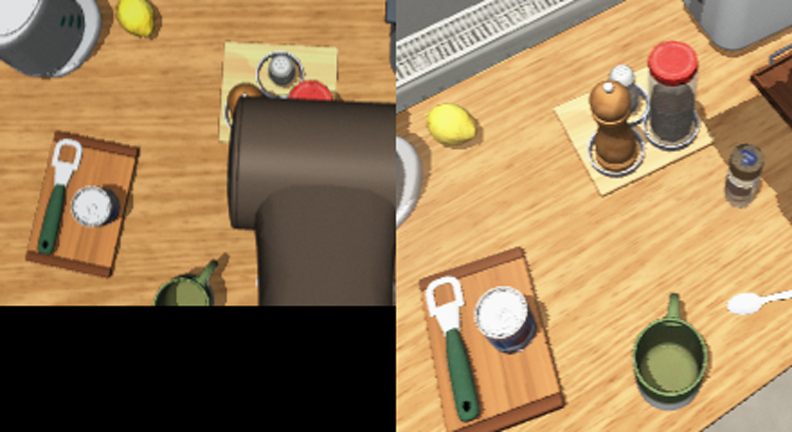

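The final picture shows the mill at side (227,190), the jar (263,165) and the shaker (236,165) upright in their wells. The tin stands upright on the board at (170,297) beside the opener, and the robot is clear.

```bash
python3 -c "
from plant import r
print(r.close_job())"
```

```text
the job is handed in; nothing more can be done
None
```

The job is handed in at about 52 s of robot time: the tin is on the board beside the opener, the salt shaker is in the back well, and the jar and mill are back in their own wells, all upright in the last pictures.

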